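Release the bench supply's battery pack with a screwdriver and lay it in its charger

TASK

The bench supply's battery pack is run down. With the thin screwdriver from the rack, hold the recessed release button on top of the pack's nose down and, still holding it down, push the pack forward out of its bay; then stand the screwdriver back in the rack. Draw the pack right out and lay it on its broad side in the charging cradle, its contacts towards the cradle's contacts, and leave everything else on the desk where it is.

Things in the scene. Friction and masses are not known exactly. Their poses are not given: they have to be found in the camera images.
- supply: Bench supply: fixed grey steel case 120 deep (x), 160 wide (y), 88 high. Origin: middle of its underside on the desk; x from front to back (front faces the robot), y left, z up. Battery bay: slot 31 wide in the front panel, centred at y = -45; its floor, a 2 mm plate, runs 26 out in front of the panel under the pack's nose. Knobs left of the bay stick out at most 14.
- bay_mouth (a point): Middle of the bay's opening, in the plane of the front panel, 25 above the desk. The pack slides straight out of it along the supply's -x.
- pack: Battery pack: black block 112 long (x), 28 thick (y), 46 high (z), 0.22 kg. Starts on edge in the bay, ribbed nose (-x end) 36 out of the panel, top 48 above the desk, held by a steel catch behind the panel until the button is pressed. Origin: middle of its 28 mm wide underside; x from nose to contact end. Out of the bay it stands on edge; pushed sideways near its top (from 30 up) it falls flat.
- pack_middle (a point): Centre of the pack's volume (56 from either end, 23 above its underside, 14 above the surface when it lies flat). The sprung steel catch stands 4 proud of the pack's top face, 8 to 16 from the middle towards the nose; it yields with the button.
- pack_contacts (a point): Middle of the pack's contact end face (its +x end, three brass strips; it works either broad side up).
- pack_button (a point): Middle of the top face of the release button as it stands unpressed: at the bottom of a square well 9 x 9 wide, 5 below the pack's top, on its middle line, 20 behind the nose's end. A fingertip does not go in. The well's walls let a tool standing in it pull the pack along.
- latch (a joint): Travel of the release button into the pack, in m: 0 up (caught), 0.005 fully down. A spring pushes it up with 2.4 N at first, 5.4 N fully down. The catch is free of the panel's edge from about 0.003.
- driver_thin: The thin screwdriver: handle 17 in diameter and 75 long, blade 3 in diameter and 55 long, 60 g. It stands in one of the two outer holes of the rack, blade down, the handle's end resting on the rack's plate. Its own y axis runs along its axis from the tip to the handle's far end (up, as it stands); the origin lies beside the axis, 9.5 above the handle's lower end.
- driver_tip (a point): Tip of the thin screwdriver's blade, on its axis.
- driver_grip (a point): Point on the axis of the thin screwdriver's handle, 102.5 above the tip, 47.5 above the handle's lower end and 27.5 below its top.
- driver_thick: Bystander: the thick screwdriver, handle 25 in diameter and 85 long, blade 5 in diameter; it stands in the other outer hole of the rack, its top 171 above the desk. Origin beside its axis.
- rack: Screwdriver rack: a fixed bent aluminium sheet whose level top plate, 50 (x) by 132 (y), is 86 above the desk. Three holes 10 wide in a row along its y, 45 apart. Origin: middle of its underside on the desk, z up. It stands on either side of the supply.
- rack_hole_left (a point): Middle of the rack's +y hole, at the plate's top face.
- rack_hole_middle (a point): Middle of the rack's middle hole (empty at the start), at the plate's top face.
- rack_hole_right (a point): Middle of the rack's -y hole, at the plate's top face.
- cradle: Charging cradle: fixed tray, across the supply from the rack. Origin: middle of its underside; x along the bed to the contact block, z up. Bed 6 above the desk, for the pack lying flat along x: 52 wide between side rails (tops 18 above the desk), from a lip at x = -57.5 (13 high) to the contact block at x = +63.5 (bevelled top, 34 high). No rails over the middle 52 of its length: room for fingers.
- cradle_bed (a point): Point on the bed's top face over the cradle's origin, 6 above the desk; the pack's middle belongs 14 above it. Its axes are the cradle's.
- cradle_contacts (a point): At the tips of the cradle's three brass contact springs, 3.5 before its contact block, on the middle line, 20 above the desk (14 above the bed); here the pack's contact end comes to lie.
- spool: Bystander: solder spool 50 in diameter, 38 high, in front of the big black tool pouch (a fixed part of the room, 265 high) that stands to the right of the supply.
- flux: Bystander: flat round flux tin 51 in diameter, 18 high.
- heatsink: Bystander: finned aluminium heat sink 35 x 50 x 26.
- tape: Bystander: roll of insulating tape 58 in diameter, 19 high.
- meter: Bystander: hand multimeter lying face up, 152 x 78 x 46.

How it is judged:
By the outcome, as a careful person would: the job done as asked, in the order asked, and still so for the second after the job is handed in, with the robot touching nothing.
It also fails if it takes over 72 s, if anything falls off the work surface, if the arm or the gripper's body presses on something with over 40 N, if the wrist force passes 120 N, or if a joint passes its speed limit or range.

ROBOT

A 6-joint arm with a two-finger parallel gripper is mounted at the origin on a cart in front of the work surface, level with it; the furniture and walls round the work are solid. World frame = base frame: x ahead of the robot, y to its left, z up, the work surface at z = 0. Lengths are in mm, angles in rad, forces in N, time in s.
With the tool pointing down it reaches from about 275 to 750 mm from the base axis. Payload 10.2 kg.
Tool frame: the origin (TCP) lies between the finger pads; the fingertips stand 22 mm ahead of it and the grasp point (between the pads) lies 3 mm ahead of it (ctrl.nose_length is the distance from the TCP to the fingertips, in mm); z points along the fingers, y is the line along which they close (so a half turn about z gives the same grasp; the last joint's range is limited). The gripper opens to 85 mm and grips with 20 to 120 N. Pads are 22 mm wide; open, the fingers measure 114 mm over their backs; the gripper's body (76 mm by 85 mm) begins 54 mm behind the grasp point. The pads swing forward as they close: fully open they stand 13 mm farther back than shut.
Start: joints at [1.002, 0.313, 1.498, -0, 1.331, -0.223], TCP at [177.961, 493.924, 253.294] pointing down, gripper open.
Joint ranges: [-2.94, 2.94], [-0.97, 2.17], [0.19, 2.56], [-1.23, 4.37], [0.02, 3.11], [-2.88, 2.88]. Speed limits (rad/s): [2.39, 2.39, 3.01, 3.14, 3.14, 3.14].

INTERFACE

Orientations are given as a unit quaternion [w, x, y, z].
In Python, from rig import sense, imaging, ctrl gives the robot as it stands. The module is installed in compiled form; this text tells all that it offers.
- The arm moves only by the tool apply_moves, never from a script. Its argument "commands" is a list of rows, each a list of 5 numbers: the gripper command: -1 is fully open, 1 is shut, values between are in proportion, then the shift along the tool's x, y, z in mm, then the turn about the tool's z in degrees. A call has 1 to 20 rows; each row shifts and turns the commanded pose from where the row before left it, along the tool's axes as they then stand; what a row does not reach is not made up. A row lasts 1/8 s, in which the tool goes at most 62.5 mm and 10.7 degrees, less where a joint would pass 70% of its speed; a pose out of reach is approached as far as the arm can. A call is refused whole if a number of a shift passes 62.5 or a number of a turn 10.7, either way. A call with a gripper value outside its range is refused whole. The fingers move at their own pace and stop on an object; "newtons" is the grip in N (left out, the last holds). Time passes only in rows, so rows that do not move let the fingers close. It gives the time, the measured TCP pose, the force, the opening and the grip force at its end, in the units of the state.
- sense(): the state, without advancing time (a new reading comes with each control period).
- imaging.capture(name): name is "side" or "top" or "wrist"; returns the picture (384x512x3 uint8, blue, green, red); there is no depth.
- imaging.calibration(name): a dict with "camera_matrix" (3x3 intrinsics, pixels), "world_to_cam" (4x4, takes a point from world to camera coordinates). Camera axes: x right, y up, looking along -z (the intrinsics and any distortion apply to the point x, -y, -z); pixel columns grow to the right and rows downward; lengths in mm; the calibration is good to about 2 mm. A picture is of the moment at which its call begins: read the wrist's pose just before it. calibration takes no time and is no camera call; for the wrist camera it gives the pose at the moment of the call.
- ctrl.finish_job(): hands the job in; it is judged then, once.
The state is a dict: "time_s": time; "joints": joint angles; "dq": joint speeds; "tau": joint torques, N m; "eef_pos": TCP position; "ee_rot": TCP orientation; "force": force on the tool from outside, world axes, zero at the start; "wrist_torque": the same for the moment, N m; "grip_width": opening from 0.0 (shut) to 1.0 (fully open); "grip_force": force on a finger pad.
Only numpy, scipy, OpenCV 4.12 (cv2) and the standard library are available. Lean on these libraries where they do the work, as an engineer would, in place of code of your own. Each camera call takes 0.05 s, during which the arm holds its last target. There are 200 camera calls.

## Working session

There is one attempt and no reset: what is moved stays moved. The work goes in short steps, Python scripts to look and compute and a tool call to move; the robot and the scene stay as the last step left them, time stands still between calls to the robot, and variables do not carry over. Pictures are saved under pics/ and viewed, at most 10 in all, crops included, and the job is handed in when it is done.

Besides the shell and the picture viewer there is one more tool, called after "Request:" as name(argument=value, ...) on one line, values as JSON. apply_moves: Moves the arm, as the interface text tells. Its arguments: {"type":"object","properties":{"commands":{"type":"array","items":{"type":"array","items":{"type":"number"}}},"newtons":{"type":"number"}},"required":["commands"]}

```bash
mkdir -p pics
cat > h.py <<'E'
import numpy as np, cv2
from rig import sense, imaging, ctrl
def snap(n,f=None):
    c=imaging.calibration(n); im=imaging.capture(n)
    if f: cv2.imwrite('pics/'+f,im)
    np.savez('pics/%s_last.npz'%n,im=im,K=c['camera_matrix'],T=c['world_to_cam'])
    return im,np.array(c['camera_matrix']),np.array(c['world_to_cam'])
def ray(K,T,p):
    u,v=p; d=np.linalg.inv(K)@[u,v,1]; d=np.array([d[0],-d[1],-d[2]])
    R=T[:3,:3]; return -R.T@T[:3,3], R.T@d/np.linalg.norm(d)
def onz(K,T,p,z):
    o,d=ray(K,T,p); return o+d*(z-o[2])/d[2]
def proj(K,T,X):
    c=T[:3,:3]@np.array(X,float)+T[:3,3]; q=K@[c[0],-c[1],-c[2]]; return q[:2]/q[2]
def tri(r1,r2):
    (o1,d1),(o2,d2)=r1,r2
    A=np.c_[d1,-d2]; t=np.linalg.lstsq(A,o2-o1,rcond=None)[0]
    a,b=o1+t[0]*d1,o2+t[1]*d2; return (a+b)/2,np.linalg.norm(a-b)
E
python3 - <<'E'
from h import *
a,K,T=snap('side','side0.png');b,K2,T2=snap('top','top0.png')
print(K,T,K2,T2,sep='\n'); print({k:v for k,v in imaging.calibration('top').items() if k not in('camera_matrix','world_to_cam')},sense())
E
```

```text
[[359.7120173    0.         255.02304554]
 [  0.         359.7120173  193.28925666]
 [  0.           0.           1.        ]]
[[-9.49920680e-01 -3.11710644e-01 -2.20720734e-02  5.44037673e+02]
 [ 1.67465015e-01 -5.67427839e-01  8.06214064e-01 -1.39683409e+02]
 [-2.63829814e-01  7.62143111e-01  5.91212066e-01 -1.03114633e+03]
 [ 0.00000000e+00  0.00000000e+00  0.00000000e+00  1.00000000e+00]]
[[392.65139437   0.         257.41615821]
 [  0.         392.65139437 190.93056062]
 [  0.           0.           1.        ]]
[[-1.14553393e-02 -9.99880870e-01 -1.03451074e-02  8.25290607e+01]
 [ 9.94653452e-01 -1.24561070e-02  1.02515154e-01 -5.29836917e+02]
 [-1.02631801e-01 -9.11545090e-03  9.94677647e-01 -1.41960129e+03]
 [ 0.00000000e+00  0.00000000e+00  0.00000000e+00  1.00000000e+00]]
{} {'time_s': 0.1, 'joints': array([ 1.00159567e+00,  3.13437156e-01,  1.49835211e+00, -4.11049990e-05,
        1.33102678e+00, -2.23377760e-01]), 'dq': array([-5.26344427e-04, -3.05546697e-03, -2.71926066e-03, -4.20439964e-04,
        8.74575083e-05,  1.01657571e-03]), 'tau': array([ 3.00220825e-03, -4.12906337e+01, -2.60141855e+01, -1.79354474e-04,
        3.02784116e-03,  2.27640874e-05]), 'eef_pos': array([177.85442904, 493.73554391, 252.77362273]), 'ee_rot': array([-2.17699851e-04,  1.72046257e-01,  9.85088682e-01, -5.71997050e-04]), 'force': array([ 0.9464561 , -1.23229595, -0.2225439 ]), 'wrist_torque': array([ 0.00587973, -0.01408651,  0.00607524]), 'grip_force': 0.0, 'grip_width': 0.9969117137400838}
```

View pics/side0.png

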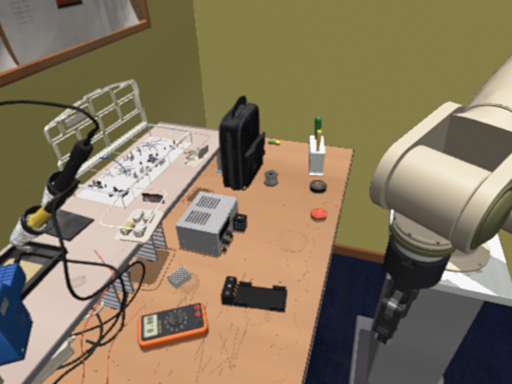

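View pics/top0.png

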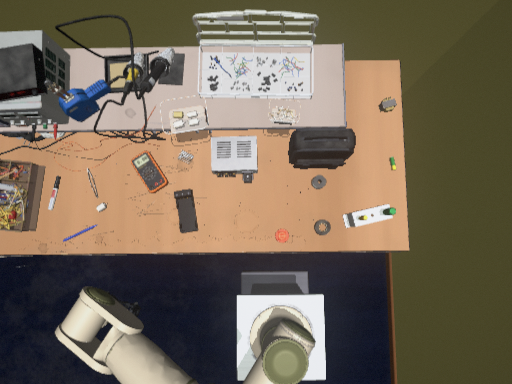

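The side view shows the supply (208,225) with the pack nose (240,222), the cradle (253,295) with its contact block at the left end, and the rack (317,155) with green and yellow screwdrivers. The top view shows the supply (234,155), nose (248,178), cradle (187,210), and the rack (370,216) with handles near (390,211) and (365,217).

Run:
```python
from h import *
a=np.load('pics/side_last.npz');b=np.load('pics/top_last.npz')
K,T=b['K'],b['T']
for n,p,z in [('supTL',(211,137),88),('supTR',(257,137),88),('supBL',(212,175),88),('supBR',(257,174),88),('nose',(248,181),48),('crTop',(183,191),34),('crBot',(188,231),13),('rackL',(345,220),86),('rackR',(395,211),86),('green',(390,211),160),('yel',(365,217),160)]:
    print(n,onz(K,T,p,z).round())
c1=cv2.resize(b['im'][120:245,165:405],None,fx=3.3,fy=3.3,interpolation=cv2.INTER_CUBIC)
c2=cv2.resize(a['im'][105:205,260:360],None,fx=2.9,fy=2.9,interpolation=cv2.INTER_CUBIC)
c3=cv2.resize(a['im'][185:325,165:305],None,fx=2.07,fy=2.07,interpolation=cv2.INTER_CUBIC)
out=np.zeros((600,800,3),np.uint8);out[:290-0,:290]=c2[:290];
h=min(c1.shape[0],600);print(c1.shape,c2.shape,c3.shape)
cv2.imwrite('pics/c1.png',c1)
r=np.hstack([c2[:289],c3[:289]]);cv2.imwrite('pics/c2.png',r)
```

```text
supTL [721. 240.  88.]
supTR [719.  75.  88.]
supBL [583. 236.  88.]
supBR [585.  76.  88.]
nose [565. 110.  48.]
crTop [533. 350.  34.]
crBot [387. 334.  13.]
rackL [ 419. -230.   86.]
rackR [ 448. -406.   86.]
green [ 445. -364.  160.]
yel [ 426. -281.  160.]
(412, 792, 3) (290, 290, 3) (290, 290, 3)
```

View pics/c1.png

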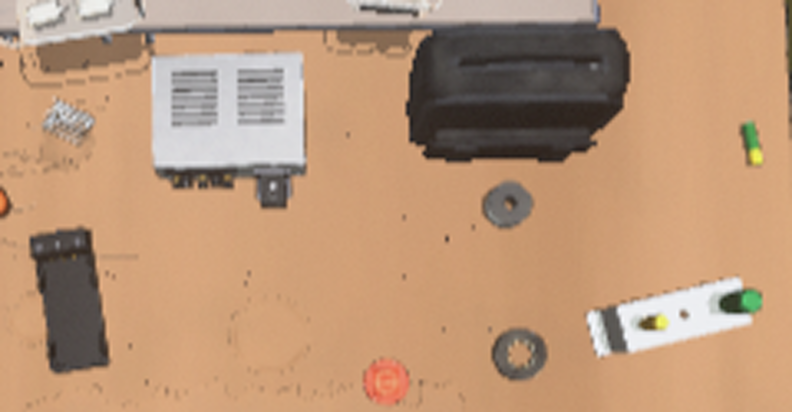

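Run:
```python
from h import *
from scipy.spatial.transform import Rotation as Ro
c=imaging.calibration('wrist');T=c['world_to_cam'];s=sense();print(c['camera_matrix'])
w,x,y,z=s['ee_rot'];R=Ro.from_quat([x,y,z,w]).as_matrix();print(R.round(3))
o=-T[:3,:3].T@T[:3,3];print('cam in tool',R.T@(o-s['eef_pos']),'axes',(R.T@T[:3,:3].T).round(3))
# displacement to above driver, tool axes
for tgt in [(426,-285,300)]: print((R.T@(np.array(tgt)-s['eef_pos'])).round(1))
b=np.load('pics/top_last.npz')
print(onz(b['K'],b['T'],(372.3,215.2),86), onz(b['K'],b['T'],(165+653/3.3,120+323/3.3),161))
```

```text
[[309.66683255   0.         253.79805345]
 [  0.         309.66683255 195.76131838]
 [  0.           0.           1.        ]]
[[-0.941  0.339 -0.001]
 [ 0.339  0.941 -0.001]
 [ 0.    -0.001 -1.   ]]
cam in tool [  67.70752033    0.4469119  -120.05052719] axes [[ 0.001  0.963  0.269]
 [ 1.    -0.001  0.001]
 [ 0.001  0.269 -0.963]]
[-497.4 -648.6  -46.6]
[ 434.25515144 -325.87033303   86.        ] [ 422.94265958 -273.28288133  161.        ]
```

Request:
apply_moves(commands=[[-1,0,0,0,-9.9],[-1,0,0,0,-9.9],[-1,-18,-55,-3.5,0],[-1,-18,-55,-3.5,0],[-1,-18,-55,-3.5,0],[-1,-18,-55,-3.5,0],[-1,-18,-55,-3.5,0],[-1,-18,-55,-3.5,0],[-1,-18,-55,-3.5,0],[-1,-18,-55,-3.5,0],[-1,-18,-55,-3.5,0],[-1,-18,-55,-3.5,0],[-1,-18,-55,-3.5,0],[-1,-18,-55,-3.5,0],[-1,-18,-55,-3.5,0],[-1,0,0,0,0]])

```text
time_s: 2.1
eef_pos: [412.0, -223.8, 297.8]
ee_rot: [-0.001, 0.002, 1.0, 0.0]
force: [-0.1, 0.5, -1.7]
grip_width: 0.998
grip_force: 0.0
```

Run:
```python
from h import *
snap('wrist','w1.png'); s=sense(); print(s['eef_pos'],s['ee_rot'],s['joints'],s['time_s'])
```

```text
[ 411.67496228 -222.01539549  297.93135931] [-6.95573961e-04  1.04007333e-03  9.99998973e-01  6.99011470e-04] [-7.45919440e-01  1.55051346e-01  1.58059787e+00  8.58851153e-05
  1.40791387e+00 -2.31464963e+00] 2.15
```

View pics/w1.png

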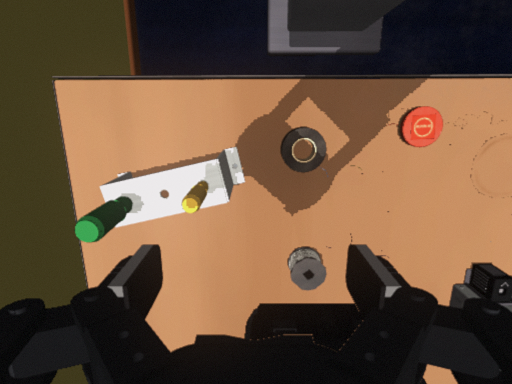

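The wrist view shows the yellow (thin) driver's top at (191,204), the empty middle hole at (164,194), and the green thick driver at (90,230). The spool, tape and flux tin are clear of it.

```bash
cat > loc.py <<'E'
from h import *
def yel(im,lo=(18,120,90),hi=(38,255,255)):
    m=cv2.inRange(cv2.cvtColor(im,cv2.COLOR_BGR2HSV),lo,hi)
    n,l,st,c=cv2.connectedComponentsWithStats(m)
    return [(st[i],c[i].round(1)) for i in range(1,n) if st[i][4]>40],m
E
python3 - <<'E'
from loc import *
d=np.load('pics/wrist_last.npz');im,K,T=d['im'],d['K'],d['T']
print(yel(im)[0])
print('top',onz(K,T,(191,204),161),'hole',onz(K,T,(164.5,194),86))
b=np.load('pics/top_last.npz')
print(tri(ray(K,T,(191,204)),ray(b['K'],b['T'],(165+658/3.3,120+322/3.3))),tri(ray(K,T,(164.5,194)),ray(b['K'],b['T'],(372.3,215.2))))
E
```

```text
[(array([182, 182,  26,  32, 463], dtype=int32), array([194.2, 197.8]))]
top [ 423.01351627 -278.0652021   161.        ] hole [ 434.228178   -322.77852552   86.        ]
(array([ 423.94169058, -278.87691935,  158.1197853 ]), np.float64(0.39584201462671975)) (array([ 434.3694647 , -324.48204472,   85.46950144]), np.float64(2.968274166350083))
```

Request:
apply_moves(commands=[[-1,-6,-28,10,0],[-1,-5.5,-28.5,40,0],[-1,0,0,30,0],[-1,0,0,0,0]])

```text
time_s: 2.65
eef_pos: [422.6, -276.0, 217.5]
ee_rot: [-0.001, -0.0, 1.0, 0.002]
force: [1.0, -0.6, 0.7]
grip_width: 0.999
grip_force: 0.0
```

Run:
```python
from loc import *
im,K,T=snap('wrist','w2.png'); s=sense(); print(s['eef_pos'],s['time_s'])
r,m=yel(im); print(r)
for st,c in r:
    ys,xs=np.nonzero(m[st[1]:st[1]+st[3],st[0]:st[0]+st[2]])
print(proj(K,T,(423.3,-278.5,161)),proj(K,T,(423.3,-278.5,86)))
```

```text
[ 423.25456568 -276.62161113  219.22075215] 2.7
[(array([246, 190,  10,   8,  41], dtype=int32), array([250.4, 194. ])), (array([235, 210,  26,  28, 550], dtype=int32), array([247.7, 223.7]))]
[249.09458272 226.23952718] [250.18535363 194.12835249]
```

View pics/w2.png

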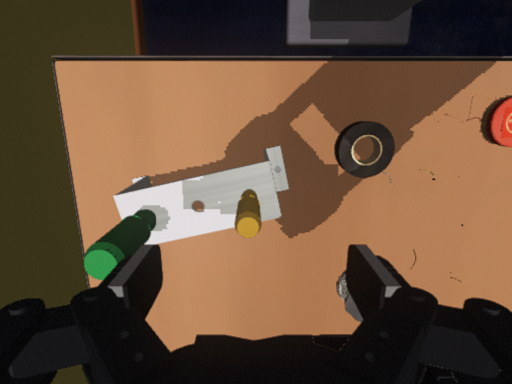

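The wrist view shows the yellow handle's top at (248,227), within 1 mm of the prediction, midway between the fingers. The green driver is clear of the left finger.

Request:
apply_moves(commands=[[-1,0,-2.5,40,0],[-1,0,0,42.5,0],[-1,0,0,0,0],[1,0,0,0,0],[1,0,0,0,0],[1,0,0,0,0],[1,0,0,0,0],[1,0,0,0,0]], newtons=40)

```text
time_s: 3.7
eef_pos: [423.5, -280.3, 136.9]
ee_rot: [0.0, 0.0, 1.0, -0.0]
force: [-0.8, 0.8, 6.3]
grip_width: 0.188
grip_force: 39.1
```

Request:
apply_moves(commands=[[1,0,0,-25,0],[1,0,0,-50,0],[1,0,0,-55,0],[1,0,30,-20,0],[1,0,55,0,0],[1,0,58,0,0],[1,0,58,0,0],[1,-10,58,0,0],[1,-30,58,0,0],[1,-45,33,0,0],[1,-35,0,30,0],[1,0,0,15,0],[1,0,0,0,0]])

```text
time_s: 5.32
eef_pos: [541.2, 67.3, 240.4]
ee_rot: [-0.001, 0.0, 1.0, 0.0]
force: [-0.2, -0.2, 0.2]
grip_width: 0.186
grip_force: 39.2
```

Run:
```python
from loc import *
im,K,T=snap('wrist','w3.png'); s=sense(); print(s['eef_pos'],s['ee_rot'],s['time_s'],s['joints'])
print(proj(K,T,(585,110,43)),proj(K,T,s['eef_pos']-[0,0,105.5]))
```

```text
[541.47883694  67.16920687 241.69958017] [-1.57483316e-04  2.97359068e-04  9.99999943e-01  1.50057185e-05] 5.375 [-9.13796745e-02  3.67275212e-01  1.45298636e+00  1.27826430e-06
  1.32164747e+00 -1.66158160e+00]
[293.08320913 216.7901914 ] [253.42753021 203.10304093]
```

View pics/w3.png

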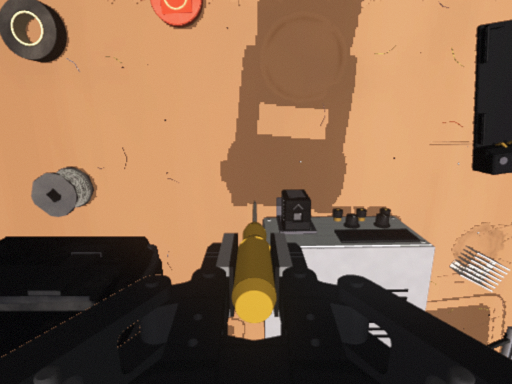

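The wrist view shows the blade tip at (254,203), as predicted, the pack nose around (295,207) with its well near (298,207), and the front panel's edge at row ~217. I'll look at an enlarged crop for the well.

Run:
```python
from loc import *
d=np.load('pics/wrist_last.npz');im=d['im']
c=np.clip(im[180:240,245:325].astype(float)*2.0,0,255).astype(np.uint8)
cv2.imwrite('pics/w3c.png',cv2.resize(c,None,fx=10,fy=10,interpolation=cv2.INTER_NEAREST))
```

```text
(no output)
```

View pics/w3c.png

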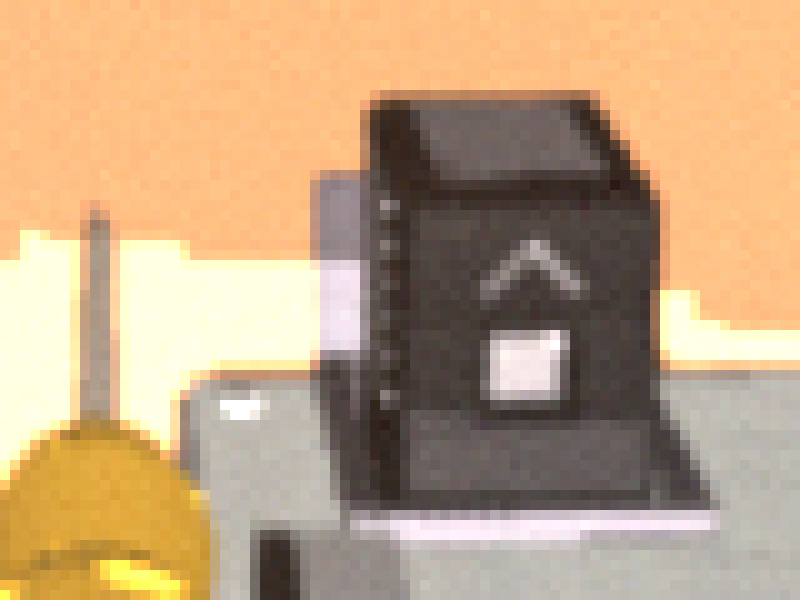

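The enlarged crop shows the light button in its well at crop (528,366), i.e. pixel (297.8,216.6). The nose's front top edge is at crop row ~192 and the panel foot line near row 510.

Run:
```python
from loc import *
d=np.load('pics/wrist_last.npz');K,T=d['K'],d['T']
f=lambda x,y,z: onz(K,T,(245+x/10-.5,180+y/10-.5),z).round(1)
print('btn ctr',f(528,366,43),'back',f(528,403,43),'L',f(485,366,43),'R',f(571,366,43))
print('nose front',f(405,192,48),f(655,192,48),'panel top edge line',f(540,510,48))
print('tip',f(97,212,135))
# two-view height check with top image: nose front-top at top px
b=np.load('pics/top_last.npz')
print(tri(ray(K,T,(245+53-.5,180+19.2-.5)),ray(b['K'],b['T'],(248,181))))
s=sense();print(s['eef_pos'])
```

```text
btn ctr [584.2 114.5  43. ] back [588.5 114.7  43. ] L [584.2 109.9  43. ] R [584.2 119.2  43. ]
nose front [563.2 100.2  48. ] [563.2 126.4  48. ] panel top edge line [598.9 115.7  48. ]
tip [539.9  67.8 135. ]
(array([564.17531458, 111.51319934,  48.81964174]), np.float64(4.107940440868008))
[541.47883694  67.16920687 241.69958017]
```

Request:
apply_moves(commands=[[1,-22,23.5,0,0],[1,-22.5,23.5,0,0],[1,0,0,37,0],[1,0,0,37,0],[1,0,0,0,0]])

```text
time_s: 6.0
eef_pos: [585.5, 114.1, 166.7]
ee_rot: [-0.002, 0.0, 1.0, 0.0]
force: [0.2, -1.0, -1.2]
grip_width: 0.191
grip_force: 39.2
```

Run:
```python
from loc import *
im,K,T=snap('wrist'); s=sense(); print(s['eef_pos'],s['time_s'],s['force'])
a=proj(K,T,(583.7,114.5,43));t=proj(K,T,s['eef_pos']-[1.5,0,105.8]);print(a,t)
x0,y0=int(a[0])-40,int(a[1])-38
c=np.clip(im[y0:y0+60,x0:x0+80].astype(float)*2.0,0,255).astype(np.uint8)
print(x0,y0)
cv2.imwrite('pics/w4c.png',cv2.resize(c,None,fx=10,fy=10,interpolation=cv2.INTER_NEAREST))
```

```text
[586.54970306 114.08601628 168.72559032] 6.05 [0.76568434 0.12958022 0.42696229]
[254.14691741 193.77580497] [253.60407827 202.34326539]
214 155
```

View pics/w4c.png

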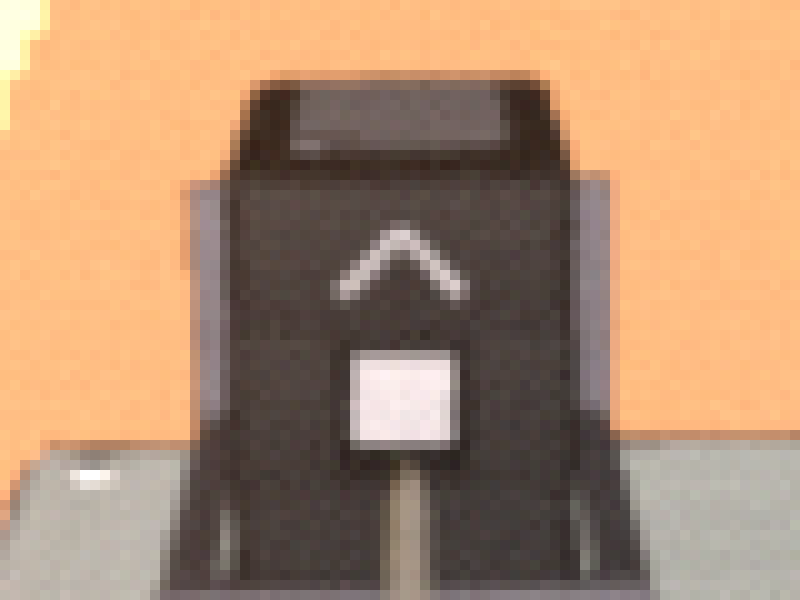

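The crop shows the blade tip at pixel (254.2,200.4) and the button's light square spanning columns 249–260 and rows 190–200. Laterally they are aligned.

Run:
```python
from loc import *
d=np.load('pics/wrist_last.npz');K,T=d['K'],d['T']
f=lambda x,y,z: onz(K,T,(214+x/10-.5,155+y/10-.5),z).round(2)
print('back',f(405,450,43),'front nose',f(400,178,48),'tip',f(408,460,62.9),f(408,460,60.9)); print(sense()['eef_pos'])
```

```text
back [588.56 114.38  43.  ] front nose [564.93 113.98  48.  ] tip [583.61 114.61  62.9 ] [584.19 114.61  60.9 ]
[586.54970306 114.08601628 168.72559032]
```

Request:
apply_moves(commands=[[1,0,0,10,0],[1,0,0,6,0],[1,0,0,4,0],[1,0,0,0,0],[1,0,0,0,0]])

```text
time_s: 6.68
eef_pos: [586.7, 114.3, 147.7]
ee_rot: [0.0, 0.0, 1.0, -0.0]
force: [-0.8, 0.6, 2.7]
grip_width: 0.184
grip_force: 39.3
```

```bash
cat > f.py <<'E'
from h import *
F=[];P=[]
for i in range(4):
    s=sense();F.append(s['force']);P.append(s['eef_pos']); imaging.capture('top')
print(np.mean(F,0).round(2),np.mean(P,0).round(2),s['time_s'],s['grip_width'])
E
python3 f.py
```

```text
[-0.72  0.33  2.48] [586.73 114.34 147.67] 6.825 0.19096768973801773
```

Request:
apply_moves(commands=[[1,0,0,2,0],[1,0,0,2,0],[1,0,0,0,0],[1,0,0,0,0]])

```text
time_s: 7.38
eef_pos: [586.7, 114.3, 143.4]
ee_rot: [0.0, 0.0, 1.0, -0.0]
force: [-0.4, -0.4, 5.3]
grip_width: 0.188
grip_force: 39.5
```

```bash
python3 f.py
```

```text
[-0.66 -0.17  4.79] [586.66 114.35 143.39] 7.525 0.1892529442662084
```

Request:
apply_moves(commands=[[1,0,0,0.8,0],[1,2,0,0,0],[1,3,0,0,0],[1,3,0,0,0],[1,4,0,0,0],[1,4,0,0,0],[1,0,0,0,0]])

```text
time_s: 8.45
eef_pos: [570.6, 114.4, 142.7]
ee_rot: [0.0, 0.0, 1.0, 0.0]
force: [3.4, 0.4, 5.4]
grip_width: 0.186
grip_force: 39.7
```

```bash
python3 f.py
```

```text
[3.58 0.37 5.2 ] [570.71 114.4  142.7 ] 8.6 0.18669612400021082
```

Request:
apply_moves(commands=[[1,5,0,0,0],[1,5,0,0,0],[1,5,0,0,0],[1,5,0,0,0],[1,3,0,0,0],[1,0,0,0,0]])

```text
time_s: 9.4
eef_pos: [547.4, 114.4, 142.5]
ee_rot: [-0.0, 0.0, 1.0, -0.0]
force: [4.5, 0.9, 2.6]
grip_width: 0.189
grip_force: 39.5
```

```bash
python3 f.py
```

```text
[3.65 0.22 2.64] [547.49 114.36 142.55] 9.55 0.18510387169454834
```

Request:
apply_moves(commands=[[1,-2,0,-3,0],[1,0,0,-22,0],[1,0,0,-40,0],[1,0,0,-40,0],[1,30,0,-45,0],[1,20,0,0,0],[1,0,0,0,0]])

```text
time_s: 10.48
eef_pos: [498.3, 114.5, 292.3]
ee_rot: [-0.001, -0.0, 1.0, 0.0]
force: [0.3, -0.2, -0.2]
grip_width: 0.19
grip_force: 39.2
```

Run:
```python
from loc import *
im,K,T=snap('wrist','w5.png'); s=sense(); print(s['eef_pos'],s['time_s'],s['force'],s['grip_width'])
t=proj(K,T,s['eef_pos']-[1.5,0,105.8]);print(t, proj(K,T,(549,114.4,43)))
w3=cv2.imread('pics/w3.png')
a=np.clip(w3[190:250,225:285]*1.6,0,255);a=cv2.resize(a.astype(np.uint8),None,fx=6,fy=6,interpolation=0)
b=np.clip(im[190:250,225:285]*1.6,0,255);b=cv2.resize(b.astype(np.uint8),None,fx=6,fy=6,interpolation=0)
cv2.imwrite('pics/w5c.png',np.vstack([np.hstack([a,b])]))
# blade column/row profile: darkness vs background, tip search
for n,i in(('w3',w3),('w5',im)):
    print(n,i[196:212,254].mean(1).astype(int),i[196:212,262].mean(1).astype(int), i[208,246:264].mean(1).astype(int))
```

```text
[499.05082203 114.42255826 291.91101135] 10.525 [-0.38739481  0.70586942 -0.08640005] 0.18490920273075223
[253.42900042 200.92386232] [253.60178317 208.14078858]
w3 [99 99 99 99 87 77 63 70 74 78 77 74 75 75 77 75] [102 100 100  99 101  99  99 104 148 166 166 167 165 166 165 166] [163 166 167 163 167 167 135  91  75  79 111 153 165 167 165 165 165 166]
w5 [112  54  45  50  50  48  52  48  33  24  31  47  56  58  96 135] [89 53 27 23 23 21 23 26 21 23 31 47 53 54 53 51] [40 37 39 51 58 57 57 56 56 57 55 56 56 57 55 54 53 48]
```

View pics/w5.png

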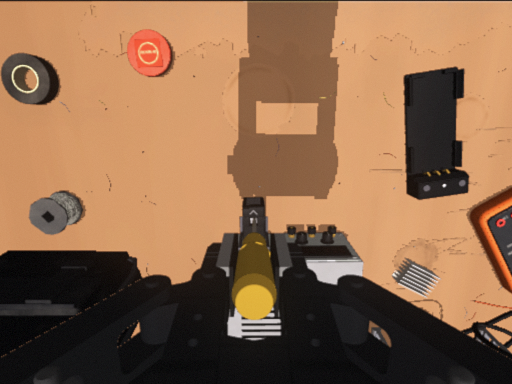

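The pack has come forward, with its nose now at (254,200) in front of the panel and still upright. The driver is still held and the cradle at (435,135) is clear. Next I return towards the rack and check the tip over plain desk on the way.

Request:
apply_moves(commands=[[1,25,-50,0,0],[1,25,-55,0,0],[1,25,-55,0,0],[1,0,-55,0,0],[1,0,0,0,0]])

```text
time_s: 11.15
eef_pos: [424.4, -103.6, 291.6]
ee_rot: [-0.001, 0.003, 1.0, 0.0]
force: [-0.3, 0.2, -1.1]
grip_width: 0.184
grip_force: 39.4
```

Run:
```python
from loc import *
im,K,T=snap('wrist','w6.png'); s=sense(); print(s['eef_pos'],s['time_s'])
for r in range(192,226,2): print(r,im[r,244:266].mean(1).astype(int))
```

```text
[ 424.55752058 -101.91125864  291.61666207] 11.2
192 [149 150 150 149 150 149 149 148 149 149 149 150 151 150 149 148 148 150
 148 147 151 149]
194 [149 148 148 147 148 148 151 150 149 150 148 150 151 150 151 151 151 150
 148 151 149 149]
196 [148 148 148 150 148 149 148 150 151 150 150 150 151 152 151 149 150 149
 151 148 151 149]
198 [148 149 150 147 150 149 150 149 151 147 150 149 150 150 151 152 150 148
 148 149 150 149]
200 [148 149 150 149 151 149 150 150 150 150 149 151 151 150 151 151 152 150
 149 149 149 149]
202 [150 149 148 149 150 152 151 150 152 151 151 151 152 153 152 152 153 152
 151 151 150 150]
204 [149 152 151 149 149 151 150 151 152 150 150 151 152 151 152 151 150 152
 150 149 150 151]
206 [151 149 150 149 148 149 150 153 150 151 150 149 153 152 151 152 151 151
 152 153 150 151]
208 [151 149 149 150 149 150 150 150 152 151 152 151 152 153 153 150 150 151
 149 153 152 152]
210 [149 150 151 148 149 150 149 153 152 152 149 152 153 150 150 151 152 153
 151 151 151 150]
212 [150 150 150 150 151 149 150 150 152 152 149 151 151 152 151 150 151 150
 153 151 151 152]
214 [150 149 149 149 149 150 148 151 152 152 152 151 154 151 151 151 152 152
 153 151 152 153]
216 [150 151 148 149 150 150 149 151 151 139 144 150 152 152 151 154 152 150
 152 151 151 150]
218 [148 149 148 146 149 151 150 150 139  91  71 105 141 150 153 152 154 150
 152 150 152 151]
220 [149 149 150 149 149 149 151 150 118  78  61  78 135 153 152 152 151 152
 151 151 150 152]
222 [150 149 149 148 148 149 153 150 100  65  61  67 117 147 150 151 150 151
 150 153 151 151]
224 [148 150 151 150 148 150 150 151  99  64  64  68 114 144 153 150 153 153
 150 150 152 147]
```

Request:
apply_moves(commands=[[1,4,-50,0,0],[1,4,-50,0,0],[1,4,-45,0,0],[1,0,0,0,0]], newtons=25)

```text
time_s: 11.7
eef_pos: [412.7, -246.8, 291.4]
ee_rot: [-0.001, 0.001, 1.0, 0.001]
force: [-0.5, 0.4, -1.1]
grip_width: 0.185
grip_force: 39.4
```

Run:
```python
from loc import *
d=np.load('pics/wrist_last.npz')
print('tip old',onz(d['K'],d['T'],(253.7,217),186.6))
im,K,T=snap('wrist','w7.png'); s=sense(); print(s['eef_pos'],s['time_s'],s['grip_width'])
hl,hm=proj(K,T,(424,-279.3,86)),proj(K,T,(434.3,-324,86));print(hl,hm)
g=cv2.cvtColor(im,cv2.COLOR_BGR2GRAY)
for h in(hl,hm):
    x,y=h.astype(int);w=g[y-14:y+15,x-14:x+15]
    print('\n'.join(''.join('%4d'%v for v in r[::1]) for r in w[::2]));print(x,y)
```

```text
tip old [ 436.17010622 -103.4986207   186.6       ]
[ 412.81976267 -245.41225004  291.66171534] 11.75 0.1880453871586054
[223.34644172 185.68738442] [182.58430981 194.92499953]
 241 241 242 241 242 228 218 217 217 215 216 215 215 214 213 211 213 213 211 211 211 210 212 211 210 210 212 211 212
 242 241 242 242 241 227 211 210 211 212 212 210 208 210 208 211 210 208 209 212 211 213 212 213 214 215 215 215 215
 241 242 241 242 241 227 209 207 208 207 209 209 211 211 210 212 215 214 214 214 214 213 212 213 212 212 212 212 211
 241 241 241 241 241 241 226 213 214 211 211 212 213 213 212 211 211 211 212 211 210 210 213 212 214 214 215 216 217
 241 242 241 241 242 241 226 211 211 209 210 212 210 212 213 212 215 214 214 219 216 216 217 217 217 218 218 217 217
 241 241 241 241 242 242 226 212 213 215 213 202 175 157 151 159 176 199 212 215 215 216 217 215 214 213 215 213 214
 241 242 241 241 242 241 227 214 213 197 162 127 109 107 106 106 106 114 145 197 212 215 214 215 215 215 215 215 215
 241 241 242 241 242 242 227 212 206 170 120 107 108 109 108 108 108 105 114 166 207 218 215 215 214 214
[... 1902 characters left out ...]
241 241 241 240 241 241 242 242 242 236 232 191 150 127 122 153 189 229 241 242 242 242 242 241 241 241 241
 241 242 242 242 242 242 241 241 242 242 241 242 242 241 242 241 241 236 240 242 242 241 242 241 242 242 241 241 241
 242 242 241 242 242 242 241 241 242 242 242 242 241 241 242 242 241 242 242 242 242 242 242 241 242 242 241 242 242
 241 241 242 241 241 242 242 242 241 241 242 242 241 242 242 241 241 242 241 241 242 241 241 242 241 242 242 242 241
 242 241 241 241 241 242 242 241 242 242 242 242 241 241 241 241 241 241 241 242 242 242 242 242 242 241 242 242 241
 241 242 241 242 241 242 241 242 241 241 242 242 242 242 241 242 241 242 241 241 241 241 241 241 242 242 242 241 242
182 194
```

Request:
apply_moves(commands=[[1,1,-33.5,40,0],[1,0,0,40,0],[1,0,0,0,0],[1,0,0,0,0]], newtons=25)

```text
time_s: 12.25
eef_pos: [412.4, -278.5, 214.2]
ee_rot: [0.001, -0.001, 1.0, -0.001]
force: [-0.1, -0.2, -0.1]
grip_width: 0.19
grip_force: 39.4
```

Run:
```python
from loc import *
im,K,T=snap('wrist','w8.png'); s=sense(); print(s['eef_pos'],s['time_s'],s['grip_width'],s['joints'])
p=s['eef_pos']
print('tip pred',proj(K,T,p+[11.7,0,-105]),'hole',proj(K,T,(423.5,-279.4,86)))
g=cv2.cvtColor(im,cv2.COLOR_BGR2GRAY)
print(g[188:232:2,236:274])
```

```text
[ 412.39960594 -278.81334987  214.38635256] 12.3 0.18771872029864145 [-8.30341729e-01  2.86719812e-01  1.63869202e+00  1.08199766e-04
  1.21329150e+00 -2.40229655e+00]
tip pred [253.36813    216.45656205] hole [252.77013082 206.48135198]
[[212 210 211 209 212 213 211 211 211 211 209 211 210 210 209 209 207 211
  208 205 207 206 207 205 206 204 206 205 205 204 204 203 204 205 204 205
  204 204]
 [209 210 210 210 209 209 207 208 207 205 207 207 205 205 204 204 204 205
  204 202 202 203 203 201 202 203 203 204 203 204 205 206 205 207 207 206
  209 209]
 [206 205 205 205 203 204 205 204 203 204 203 202 203 203 202 202 203 202
  202 201 203 205 205 205 206 206 206 209 209 206 210 208 207 206 207 206
  205 206]
 [202 201 201 201 202 202 200 200 202 201 203 202 203 205 205 204 205 207
  207 208 207 206 207 207 206 204 206 205 205 203 205 205 206 205 206 204
  205 206]
 [201 202 201 203 202 203 204 205 205 206 206 207 205 208 205 205 204 206
  203 204 205 202 203 203 203 202 205 204 205 206 207 207 207 207 209 209
  210 211]
 [204 205 205 206 205 205 204 205 202 201 204 204 202 202 203 202 2
[... 1936 characters left out ...]
 202 205 202 203 202 202 203 201 200 202 202 201 202
  202 202]
 [239 239 239 239 239 240 239 235 216 202 202 201 202 202 203 203 133  72
   70  75 146 193 203 201 200 200 202 200 201 201 199 203 202 201 201 203
  201 202]
 [239 239 240 239 239 239 239 240 236 234 233 214 202 199 203 200 130  72
   72  77 146 192 202 200 200 199 199 201 200 201 202 203 202 202 199 202
  202 204]
 [239 239 239 239 240 240 239 239 240 239 240 235 233 214 199 181 116  72
   70  78 145 193 201 202 203 202 201 202 203 202 200 200 199 201 200 199
  201 198]
 [239 240 239 239 240 239 239 240 239 240 240 239 240 236 236 214 131  73
   68  75 148 192 200 200 201 198 197 200 196 198 196 197 196 197 199 199
  198 199]]
```

Request:
apply_moves(commands=[[1,0.6,-0.9,12,0],[1,0,0,12,0],[1,0,0,11,0],[1,0,0,0,0]])

```text
time_s: 12.8
eef_pos: [410.6, -279.7, 176.5]
ee_rot: [-0.001, 0.0, 1.0, 0.001]
force: [1.2, -0.2, 0.0]
grip_width: 0.184
grip_force: 39.4
```

```bash
python3 f.py
```

```text
[ 0.23 -0.18 -0.77] [ 410.86 -280.    177.25] 12.95 0.18426548973549647
```

Request:
apply_moves(commands=[[1,-4,0,0,0],[1,-4,0,0,0],[1,-4,0,0,0],[1,-4,0,0,0],[1,0,0,0,0]])

```text
time_s: 13.62
eef_pos: [427.0, -279.9, 177.5]
ee_rot: [-0.0, -0.0, 1.0, 0.0]
force: [-4.2, 0.9, 1.6]
grip_width: 0.19
grip_force: 39.4
```

```bash
python3 f.py
cat > tip.py <<'E'
from loc import *
# tip offset against TCP: row where the blade's dark strip ends
im,K,T=snap('wrist'); s=sense(); g=cv2.cvtColor(im,cv2.COLOR_BGR2GRAY)
for r in range(190,240,4): print(r,g[r,244:266])
E
python3 tip.py
```

```text
[-3.5   0.37  1.28] [ 426.91 -279.96  177.48] 13.775 0.18860630933968336
190 [204 205 205 206 207 206 206 205 208 206 204 206 205 204 205 204 204 205
 205 204 204 203]
194 [202 202 204 202 204 202 204 203 206 205 206 208 208 207 208 210 211 209
 211 212 211 211]
198 [204 206 209 209 190 163 132 114 102 103 101 101 103 110 130 158 183 201
 209 207 207 207]
202 [204 205 184 147 115 102 101 102 102  84  80  93 101 101 101  99 101 138
 180 201 209 210]
206 [207 207 191 163 118 121 115 101  86  76  77  78  93 101  99  95 124 153
 182 200 202 202]
210 [203 203 202 202 198 190 179 164 107  70  77  79 118 151 170 182 192 200
 200 202 199 201]
214 [198 197 200 198 198 199 202 182 117  77  76  81 148 195 204 203 201 202
 202 203 200 201]
218 [198 199 199 200 199 199 199 176 115  77  76  84 149 194 203 202 203 204
 203 203 203 203]
222 [199 202 201 202 204 203 200 164 101  71  68  70 112 162 194 203 205 201
 202 201 200 199]
226 [201 201 161 110  81  79  81  83  84  85  83  84  84  83  81  78  77 127
 183 199 201 200]
230 [ 96  74  79  77  80  80  81  82  82  83  81  83  84  83  82  81  81  82
  79  78 125 183]
234 [70 75 78 78 80 81 82 79 83 88 86 84 82 82 80 81 81 80 82 79 74 88]
238 [ 72  77  75  74  73  76  79  79  79  78  83  97 123 135 149 162 161 145
 107  82  75  80]
```

Request:
apply_moves(commands=[[1,3.5,0,0,0],[1,0,0,15,0],[1,0,0,15,0],[1,0,0,7,0],[1,0,0,2.5,0],[1,0,0,0,0]])

```text
time_s: 14.62
eef_pos: [423.5, -280.1, 138.0]
ee_rot: [0.0, 0.0, 1.0, -0.0]
force: [-0.5, 0.0, -0.7]
grip_width: 0.189
grip_force: 39.2
```

```bash
python3 f.py
```

```text
[-0.27 -0.12 -0.4 ] [ 423.54 -280.13  138.23] 14.775 0.19003908766977695
```

Request:
apply_moves(commands=[[1,0,0,1,0],[1,0,0,0.8,0],[1,0,0,0,0],[0.4,0,0,0,0],[0,0,0,0,0],[-1,0,0,0,0],[-1,0,0,0,0],[-1,0,0,0,0]])

```text
time_s: 15.82
eef_pos: [423.4, -280.0, 136.2]
ee_rot: [-0.0, 0.0, 1.0, 0.0]
force: [0.6, 0.2, -0.3]
grip_width: 1.004
grip_force: 0.0
```

```bash
python3 f.py
```

```text
[0.12 0.07 0.05] [ 423.4  -280.03  136.19] 15.975 0.9975196579269378
```

Request:
apply_moves(commands=[[-1,0,0,-20,0],[-1,0,0,-40,0],[-1,0,0,-23,0],[-1,0,0,0,0]])

```text
time_s: 16.52
eef_pos: [423.8, -280.4, 220.5]
ee_rot: [0.001, 0.0, 1.0, -0.001]
force: [-0.7, 0.3, -0.5]
grip_width: 0.997
grip_force: 0.0
```

Run:
```python
from loc import *
im,K,T=snap('wrist','w9.png'); s=sense(); print(s['eef_pos'],s['time_s'])
print(yel(im)[0],proj(K,T,(423.3,-279,161)),proj(K,T,(423.3,-279,86)))
o=cv2.imread('pics/w2.png');print(yel(o)[0])
```

```text
[ 423.38159392 -279.9844011   219.04426453] 16.575
[(array([243, 208,  25,  27, 528], dtype=int32), array([254.7, 221.1]))] [255.97163273 222.27088525] [255.65398191 191.12113059]
[(array([246, 190,  10,   8,  41], dtype=int32), array([250.4, 194. ])), (array([235, 210,  26,  28, 550], dtype=int32), array([247.7, 223.7]))]
```

Request:
apply_moves(commands=[[-1,0,40,-40,0],[-1,0,55,-40,0],[-1,0,58,0,0],[-1,0,58,0,0],[-1,0,58,0,0],[-1,-10,58,0,0],[-1,-30,55,30,0],[-1,-30,12,40,0],[-1,0,0,30,0],[-1,0,0,0,0]])

```text
time_s: 17.82
eef_pos: [489.1, 104.1, 196.1]
ee_rot: [-0.003, -0.0, 1.0, 0.0]
force: [-0.2, -0.7, -0.4]
grip_width: 1.002
grip_force: 0.0
```

Run:
```python
from loc import *
im,K,T=snap('wrist','w10.png'); s=sense(); print(s['eef_pos'],s['time_s'])
g=cv2.cvtColor(im,cv2.COLOR_BGR2GRAY)
for x in(530,535,540,545): print(x,proj(K,T,(x,100,48)),proj(K,T,(x,128,48)))
u=int(proj(K,T,(540,114,48))[0]); print(u)
for r in range(150,290,3):
    row=g[r,u-50:u+50].astype(int); dk=np.nonzero(row<75)[0]
    print(r,(u-50+dk.min(),u-50+dk.max(),len(dk)) if len(dk) else None, g[r,u-6:u+7:2])
```

```text
[489.97687206 103.97799197 198.13685018] 17.875
530 [249.13306119 231.90105622] [279.30393636 231.93828519]
535 [249.14862148 236.91298128] [279.18264275 236.95023195]
540 [249.16404126 241.87964539] [279.06244454 241.91691584]
545 [249.17932241 246.80165888] [278.94332697 246.83894725]
264
150 None [93 91 89 90 89 90 92]
153 None [87 90 92 92 91 92 94]
156 None [89 87 89 90 90 87 91]
159 None [90 91 89 89 87 87 90]
162 None [90 90 88 88 90 91 89]
165 None [88 88 91 89 88 90 90]
168 None [89 90 88 88 90 88 89]
171 None [88 89 87 91 89 90 90]
174 None [91 88 90 91 89 90 90]
177 None [91 89 88 88 92 90 89]
180 None [89 90 91 88 90 90 88]
183 None [88 90 88 87 88 88 89]
186 None [91 89 94 91 91 91 91]
189 None [87 90 88 91 89 89 92]
192 None [90 88 90 89 90 91 89]
195 None [88 89 91 92 90 91 89]
198 None [90 90 89 90 89 91 90]
201 None [88 87 90 92 89 90 88]
204 None [90 91 88 89 90 88 89]
207 None [91 90 89 89 88 88 93]
210 None [89 91 91 90 88 92 93]
213 None [88 88 91 90 89 91 92]
216 None [ 89  89  90  87  91  87 132]
219 None [93 94 94 94 93 93 93]
222 None [152 153 153 152 153 152
[... 665 characters left out ...]
nt64(250), np.int64(278), 29) [36 41 40 36 35 47 37]
261 (np.int64(249), np.int64(278), 21) [ 33 101 140 148 148  82  41]
264 (np.int64(249), np.int64(278), 21) [ 31 146 167 169 167  94  35]
267 (np.int64(249), np.int64(313), 30) [ 34  80  93  96 101  55  37]
270 (np.int64(249), np.int64(313), 38) [33 28 27 30 25 25 39]
273 (np.int64(245), np.int64(313), 54) [40 38 37 37 39 39 39]
276 (np.int64(237), np.int64(313), 46) [37 39 40 40 39 37 36]
279 (np.int64(231), np.int64(306), 40) [35 39 38 38 39 38 36]
282 (np.int64(231), np.int64(282), 39) [36 37 35 35 34 35 37]
285 (np.int64(230), np.int64(283), 42) [60 64 62 61 60 62 58]
288 (np.int64(230), np.int64(283), 27) [140 204 211 207 208 214 187]
```

Request:
apply_moves(commands=[[-1,-34,5,0,0],[-1,-34,5,30,0],[-1,0,0,45,0],[-1,0,0,45,0],[-1,0,0,35,0],[-1,0,0,0,0],[-1,0,0,0,0]])

```text
time_s: 18.75
eef_pos: [559.7, 113.8, 46.3]
ee_rot: [0.002, 0.0, 1.0, -0.0]
force: [0.6, -0.1, 1.0]
grip_width: 1.0
grip_force: 0.0
```

```bash
python3 f.py
```

```text
[0.17 0.12 0.11] [559.61 113.91  46.13] 18.9 0.9993053109092526
```

Request:
apply_moves(commands=[[-1,1.5,0,5,0],[1,0,0,0,0],[1,0,0,0,0],[1,0,0,0,0],[1,0,0,0,0],[1,0,0,0,0]], newtons=60)

```text
time_s: 19.7
eef_pos: [557.1, 114.1, 39.2]
ee_rot: [0.0, 0.0, 1.0, 0.0]
force: [-1.2, 0.8, 3.6]
grip_width: 0.316
grip_force: 59.1
```

```bash
python3 f.py
```

```text
[-0.78  1.26  3.59] [557.06 114.06  39.2 ] 19.85 0.31562989648585144
```

Request:
apply_moves(commands=[[1,5,0,0,0],[1,8,0,0,0],[1,12,0,0,0],[1,15,0,0,0],[1,15,0,0,0],[1,15,0,0,0],[1,12,0,0,0],[1,10,0,0,0],[1,12,0,0,0],[1,0,0,0,0],[1,0,0,0,0]])

```text
time_s: 21.28
eef_pos: [453.2, 114.0, 39.0]
ee_rot: [0.0, 0.0, 1.0, -0.0]
force: [0.5, -0.2, -2.9]
grip_width: 0.316
grip_force: 59.0
```

```bash
python3 f.py
python3 - <<'E'
from h import *
snap('wrist','w11.png');snap('top','t11.png')
E
```

```text
[-0.05  0.01 -2.73] [453.29 113.97  38.97] 21.425 0.31920557006364375
```

Request:
apply_moves(commands=[[1,8,0,0,0],[1,7,0,0,0],[1,0,0,1,0],[1,0,0,1,0],[1,0,0,0,0]])

```text
time_s: 22.2
eef_pos: [438.1, 114.0, 37.2]
ee_rot: [0.0, 0.0, 1.0, -0.0]
force: [-2.5, -0.0, 4.0]
grip_width: 0.319
grip_force: 59.5
```

```bash
python3 f.py
```

```text
[-3.05 -0.22  5.09] [438.07 114.    37.18] 22.35 0.3208047523932682
```

Request:
apply_moves(commands=[[0,0,0,0,0],[-0.3,0,0,0,0],[-0.3,0,0,-10,0],[-0.3,0,0,-30,0],[1,-15,0,-35,0],[1,-30,-20,0,0],[1,0,-22,0,0],[1,0,0,25,0],[1,0,0,25,0],[1,0,0,0,0],[1,0,0,0,0]])

```text
time_s: 23.78
eef_pos: [483.5, 72.0, 63.1]
ee_rot: [0.001, 0.0, 1.0, -0.0]
force: [-0.2, -0.2, -0.1]
grip_width: -0.001
grip_force: 0.0
```

```bash
python3 f.py
python3 - <<'E'
from h import *
im,K,T=snap('wrist','w12.png')
g=cv2.cvtColor(im,cv2.COLOR_BGR2GRAY);m=(g<60).astype(np.uint8)
# dark runs per row, right of fingers
for r in range(130,330,10):
    d=np.nonzero(np.diff(np.r_[0,m[r],0]))[0].reshape(-1,2); print(r,[tuple(x) for x in d if x[1]-x[0]>5])
for x in(427,483,539): print(proj(K,T,(x,100,48)),proj(K,T,(x,128,48)))
E
```

```text
[-0.25  0.09  0.33] [483.55  72.02  63.09] 23.925 0.0022630649739610086
130 [(np.int64(304), np.int64(322)), (np.int64(325), np.int64(348))]
140 [(np.int64(303), np.int64(311)), (np.int64(313), np.int64(380))]
150 [(np.int64(303), np.int64(310)), (np.int64(313), np.int64(343)), (np.int64(355), np.int64(379))]
160 [(np.int64(303), np.int64(310)), (np.int64(313), np.int64(378))]
170 [(np.int64(302), np.int64(310)), (np.int64(312), np.int64(337)), (np.int64(354), np.int64(377))]
180 [(np.int64(302), np.int64(336)), (np.int64(352), np.int64(376))]
190 [(np.int64(301), np.int64(375))]
200 [(np.int64(301), np.int64(374))]
210 [(np.int64(301), np.int64(373))]
220 [(np.int64(301), np.int64(327)), (np.int64(361), np.int64(372))]
230 [(np.int64(300), np.int64(309)), (np.int64(310), np.int64(332)), (np.int64(360), np.int64(371))]
240 [(np.int64(251), np.int64(258)), (np.int64(300), np.int64(308)), (np.int64(309), np.int64(333)), (np.int64(344), np.int64(370))]
250 [(np.int64(225), np.int64(239)), (np.int64(250), np.int64(258)), (np.int64(270), np.int64(284)), (np.int64(300), np.int64(308)), (np
[... 170 characters left out ...]
4(309), np.int64(368))]
270 [(np.int64(219), np.int64(245)), (np.int64(251), np.int64(258)), (np.int64(263), np.int64(290)), (np.int64(299), np.int64(307)), (np.int64(309), np.int64(367))]
280 [(np.int64(163), np.int64(194)), (np.int64(212), np.int64(296)), (np.int64(299), np.int64(307)), (np.int64(308), np.int64(366))]
290 [(np.int64(142), np.int64(367))]
300 [(np.int64(122), np.int64(387))]
310 [(np.int64(101), np.int64(407))]
320 [(np.int64(81), np.int64(158)), (np.int64(163), np.int64(249)), (np.int64(260), np.int64(428))]
[318.604542   136.66943849] [383.93083764 136.73551251]
[311.87839999 255.63456744] [370.53105249 255.70934346]
[306.39884936 352.55126141] [359.61501288 352.63052822]
```

Request:
apply_moves(commands=[[1,0,6,1,0],[1,0,6,0,0],[1,0,5,0,0],[1,0,5,0,0],[1,0,5,0,0],[1,0,5,0,0],[1,0,4,0,0],[1,0,4,0,0],[1,0,4,0,0],[1,0,0,0,0],[1,0,0,0,0]])

```text
time_s: 25.4
eef_pos: [483.0, 116.0, 60.9]
ee_rot: [-0.0, 0.0, 1.0, -0.0]
force: [-0.4, 0.0, 0.6]
grip_width: -0.002
grip_force: 0.0
```

```bash
python3 f.py
python3 - <<'E'
from h import *
im,K,T=snap('wrist','w13.png')
g=cv2.cvtColor(im,cv2.COLOR_BGR2GRAY);m=(g<60).astype(np.uint8)
for r in range(110,330,15):
    d=np.nonzero(np.diff(np.r_[0,m[r],0]))[0].reshape(-1,2); print(r,[(int(x[0]),int(x[1])) for x in d if x[1]-x[0]>5])
E
```

```text
[0.1  0.02 0.15] [482.99 115.91  60.96] 25.55 0.0013550670745997122
110 []
125 []
140 [(278, 298), (352, 374)]
155 [(278, 372)]
170 [(278, 301), (306, 371)]
185 [(278, 297), (348, 369)]
200 [(277, 368)]
215 [(277, 366)]
230 [(277, 291), (349, 365)]
245 [(228, 239), (250, 258), (269, 291), (348, 364)]
260 [(222, 238), (250, 258), (271, 291), (347, 362)]
275 [(215, 248), (251, 258), (260, 294), (324, 333), (346, 361)]
290 [(142, 367)]
305 [(112, 397)]
320 [(81, 158), (163, 249), (259, 428)]
```

Request:
apply_moves(commands=[[1,0,0,-40,0],[-1,0,0,-50,0],[-1,15,40,-55,0],[-1,25,45,-55,0],[-1,0,0,0,0],[-1,0,0,0,0]])

```text
time_s: 26.4
eef_pos: [448.6, 189.0, 245.3]
ee_rot: [-0.001, 0.0, 1.0, -0.0]
force: [0.6, -0.6, -0.6]
grip_width: 1.001
grip_force: 0.0
```

Run:
```python
from h import *
im,K,T=snap('wrist','w14.png'); s=sense(); print(s['eef_pos'],s['time_s'])
g=cv2.cvtColor(im,cv2.COLOR_BGR2GRAY)
cv2.imwrite('pics/w14v.png',cv2.resize(np.clip(im[40:330,60:450].astype(float)*1.5,0,255).astype(np.uint8),None,fx=2.05,fy=2.05,interpolation=cv2.INTER_CUBIC))
```

```text
[448.64529007 188.68184372 244.81453792] 26.45
```

View pics/w14v.png

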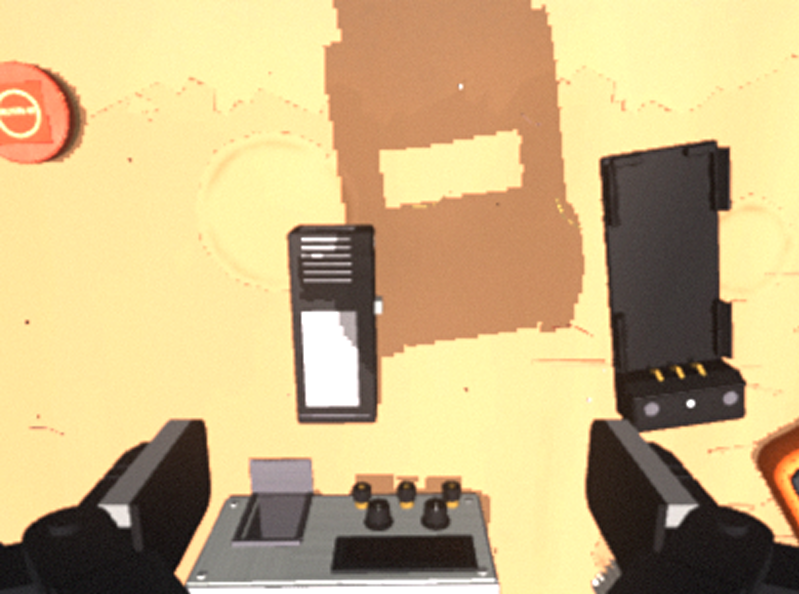

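The view shows the pack lying flat, nose towards the robot and catch at crop (378,306) on its +y side. The cradle stands at crop (600–745,142–430) with its springs at (655,375), (678,371) and (700,368) at the supply-side end, so the pack already faces the right way.

```bash
cat > meas.py <<'E'
from h import *
def pts2rect(K,T,cnt,z):
    P=np.array([onz(K,T,p,z)[:2] for p in cnt.reshape(-1,2)],np.float32)
    return P
def dark(im,th=62):
    g=cv2.cvtColor(im,cv2.COLOR_BGR2GRAY); return ((g<th)*255).astype(np.uint8)
E
python3 - <<'E'
from meas import *
d=np.load('pics/wrist_last.npz');im,K,T=d['im'],d['K'],d['T']
m=dark(im); m[245:]=0
cs,_=cv2.findContours(m,cv2.RETR_EXTERNAL,cv2.CHAIN_APPROX_NONE)
for c in cs:
    if cv2.contourArea(c)>400:
        x,y,w,h=cv2.boundingRect(c); print('bb',x,y,w,h)
        for z in(14,28): print(z,cv2.minAreaRect(pts2rect(K,T,c,z)))
        q=cv2.approxPolyDP(cv2.convexHull(c),3,True).reshape(-1,2); print([ (p.tolist(),onz(K,T,p,28)[:2].round(1).tolist()) for p in q])
f=lambda x,y,z:onz(K,T,(60+x/2.05,40+y/2.05),z).round(1)
for p in[(657,375),(680,371),(702,368)]: print('spring',f(*p,20))
print('blk',f(625,375,34),f(745,365,34),'block top centre dot',f(690,403,34),'lip',f(603,158,13),f(719,143,13))
hsv=cv2.cvtColor(im,cv2.COLOR_BGR2HSV);mm=cv2.inRange(hsv,(15,120,60),(35,255,255))
n,l,st,c=cv2.connectedComponentsWithStats(mm[200:250,350:430]);print(st[1:],c[1:]+[350,200])
E
```

```text
bb 201 150 43 95
14 ((482.6112976074219, 152.66055297851562), (115.482421875, 47.59307861328125), 0.2886311113834381)
28 ((478.56829833984375, 154.12078857421875), (110.8808822631836, 45.69668197631836), 0.2885831594467163)
[([241, 150], [423.2, 175.0]), ([242, 244], [533.9, 175.1]), ([206, 244], [534.0, 132.6]), ([201, 154], [427.6, 131.4]), ([206, 150], [423.2, 137.0])]
bb 353 109 71 136
14 ((463.5329895019531, 346.6165771484375), (164.38111877441406, 75.59342956542969), 9.359576225280762)
28 ((460.25006103515625, 340.34844970703125), (157.8310089111328, 72.58138275146484), 9.35946273803711)
[([408, 109], [380.1, 350.6]), ([415, 112], [383.2, 358.3]), ([422, 242], [531.0, 387.3]), ([364, 244], [533.7, 319.2]), ([353, 118], [389.3, 293.7])]
bb 0 35 512 3
14 ((307.8395690917969, 190.33563232421875), (1.8716834783554077, 526.75634765625), 0.039306364953517914)
28 ((310.7605285644531, 190.29469299316406), (1.7971117496490479, 505.76708984375), 0.03930521756410599)
[([511, 36], [310.6, 443.0]), ([0, 37], [311.8, -62.6])]
bb 248 0 264 34
14 ((289.9970397949219, 317.7903747558594), (29.94
[... 773 characters left out ...]
3.36614990234375, 2.9550209045410156), (27.879554748535156, 129.1474609375), 0.03835926949977875)
[([128, 3], [281.9, 67.5]), ([130, 32], [307.3, 66.7]), ([0, 32], [307.3, -61.6]), ([0, 0], [279.5, -55.5])]
spring [510.2 339.2  20. ]
spring [507.7 352.2  20. ]
spring [505.9 364.7  20. ]
blk [505.  315.4  34. ] [499.  381.1  34. ] block top centre dot [521.7 353.5  34. ] lip [388.7 299.5  13. ] [380.9 360.8  13. ]
[[ 1  9  1  1  1]
 [ 0 13  1  1  1]
 [48 17  7  7 24]
 [39 18  5  7 22]
 [28 20  6  6 21]
 [75 34  1  1  1]] [[351.         209.        ]
 [350.         213.        ]
 [401.08333333 219.54166667]
 [391.         221.13636364]
 [380.71428571 222.47619048]
 [425.         234.        ]]
```

Request:
apply_moves(commands=[[-1,3,50,20,0],[-1,3,50,25,0],[-1,2,51,30,-9.4],[-1,0,0,0,0],[-1,0,0,0,0]])

```text
time_s: 27.08
eef_pos: [441.2, 339.3, 170.4]
ee_rot: [-0.001, -0.081, 0.997, -0.0]
force: [0.7, -0.9, 0.5]
grip_width: 1.001
grip_force: 0.0
```

Run:
```python
from meas import *
im,K,T=snap('wrist','w15.png'); s=sense(); print(s['eef_pos'],s['ee_rot'],s['time_s'])
hsv=cv2.cvtColor(im,cv2.COLOR_BGR2HSV);mm=cv2.inRange(hsv,(12,110,50),(35,255,255))
g=cv2.cvtColor(im,cv2.COLOR_BGR2GRAY)
m=dark(im,70)
x0,x1=150,360
# coarse ascii picture of cradle area
sm=im[90:300:5,160:350:3]
for i,r in enumerate(sm):
    print(90+5*i,''.join('Y' if (p[2]>p[0]*1.8 and p[2]<190 and p[2]>60) else '#+-. '[min(4,int(p.mean())//30)] for p in r))
n,l,st,c=cv2.connectedComponentsWithStats(mm); print([(st[i].tolist(),c[i].round(1).tolist()) for i in range(1,n) if 15<st[i][4]<400 and 160<c[i][0]<350])
```

```text
[441.46519419 339.0773634  171.05114171] [ 3.34570096e-06 -8.05883137e-02  9.96747462e-01 -1.41518689e-04] 27.125
90           YYYYYYYYYYYYYYYYYYYYYYYYYYYYYYYYYYYYYYYYYYYYYYYY      
95            YYYYYYYYYYYYYYYYYYYYYYYYYYYYYYYYYYYYYYYYYYYYYYYY     
100            YYYYYYYYYYYYYYYYYYYYYYYYYYYYYYYYYYYYYYYYYYYYYYYY     
105             YYYYYYYYYYYYYYYYYYYYYYYYYYYYYYYYYYYYYYYYYYYYYYY     
110             YYYYYYYYYYYYYYYYYYYYYYYYYYYYYYYYYYYYYYYYYYYYYYYY    
115              YYYYYYYYYYYYYYYYYYYYYYYYYYYYYYYYYYYYY YYYYYYYYY    
120              YYYYYYYYYYYYYYYYYYYYYYYYYYYYYYYY      YYYYYYYYY    
125              YYYYYYYY#++++++++++++++++++-+-+Y       YYYYYYYYY   
130               YYYYYY+##+++++++++++--+-+---##+       YYYYYYYYY   
135                YYYYY+##++++++-+++-+-------+#+       YYYYYYYYY   
140                YYYYY+##---------+++++++++++#+   YYYYYYYYYYYYY   
145             Y  YYYYY+##+---+++++-++-+++++++##YYYYYYYYYYYYYYYYYY 
150                 YYYYY##+++++++++++++++++++###YYYYYYYYYYYYYYYYYYY
155                 YYYYY##+++++++++++++++++++###YYYYYYYYYYYYYYYYYYY
160                  Y
[... 1375 characters left out ...]
        ++####+Y##+Y###Y######Y                  Y#
265 #                    +#####################Y                  Y#
270 #                    ++++++++++++++++++++++-     Y            Y#
275 #                    ++..-+++++- ++++++..++Y                  +#
280 #                    ++-.++++++++++++++..++Y                  Y#
285 #                    ++++++++++++++++++++++Y                  Y#
290 Y                              YYYYYYYYYYYY               YYYYY#
295                                                       YYYYYYYYYY
[([241, 252, 4, 10, 33], [242.6, 256.5]), ([254, 252, 4, 10, 32], [255.4, 256.5]), ([266, 253, 4, 9, 32], [267.5, 256.8]), ([310, 305, 47, 38, 236], [331.4, 317.1])]
```

Run:
```python
from meas import *
d=np.load('pics/wrist_last.npz');im,K,T=d['im'],d['K'],d['T']
s=im.astype(int); m=((s[:,:,2]<75)).astype(np.uint8); m=cv2.morphologyEx(m,cv2.MORPH_CLOSE,np.ones((5,5)))
for r in range(116,294,3):
    q=np.nonzero(np.diff(np.r_[0,m[r,200:310],0]))[0].reshape(-1,2)
    if len(q):
        a=q[np.argmax(q[:,1]-q[:,0])]+200; L=onz(K,T,(a[0]-.5,r),18);R=onz(K,T,(a[1]-.5,r),18)
        # into cradle-ish frame yaw 9.36 about (441,339)
        th=np.radians(9.36);A=np.array([[np.cos(th),np.sin(th)],[-np.sin(th),np.cos(th)]])
        l=A@(L[:2]-[441,339]);rr=A@(R[:2]-[441,339])
        print(r,a,l.round(1),rr.round(1),((l+rr)/2)[1].round(2))
print('spring tip rows',[ (A@(onz(K,T,(255.4,v),20)[:2]-[441,339])).round(1) for v in(252,256,261)])
```

```text
122 [222 292] [-57.2 -27.5] [-57.2  32.5] 2.52
125 [221 292] [-54.7 -28.4] [-54.7  32.6] 2.1
128 [220 294] [-52.2 -29.3] [-52.2  34.4] 2.53
131 [220 294] [-49.7 -29.4] [-49.7  34.5] 2.54
134 [220 294] [-47.1 -29.5] [-47.1  34.6] 2.54
137 [220 294] [-44.6 -29.5] [-44.5  34.6] 2.55
140 [220 294] [-42.  -29.6] [-42.   34.7] 2.55
143 [220 294] [-39.4 -29.7] [-39.4  34.8] 2.56
146 [220 294] [-36.8 -29.8] [-36.8  34.9] 2.56
149 [220 294] [-34.2 -29.9] [-34.2  35. ] 2.57
152 [220 293] [-31.6 -29.9] [-31.6  34.2] 2.13
155 [220 293] [-28.9 -30. ] [-28.9  34.3] 2.13
158 [220 293] [-26.3 -30.1] [-26.3  34.4] 2.14
161 [221 293] [-23.6 -29.3] [-23.6  34.5] 2.59
164 [221 293] [-20.9 -29.4] [-20.9  34.6] 2.59
167 [223 290] [-18.2 -27.7] [-18.2  32. ] 2.15
170 [223 290] [-15.5 -27.7] [-15.5  32.1] 2.16
173 [223 290] [-12.8 -27.8] [-12.8  32.1] 2.16
176 [223 290] [-10.1 -27.9] [-10.1  32.2] 2.16
179 [223 290] [ -7.3 -28. ] [-7.3 32.3] 2.17
182 [223 290] [ -4.5 -28. ] [-4.5 32.4] 2.17
185 [223 290] [ -1.8 -28.1] [-1.8 32.5] 2.17
188 [223 290] [  1.  -28.2] [ 1.  32.6] 2.18
191 [223 289] [  3.8 -28.3] 
[... 837 characters left out ...]
9] [ 60.3 -29.8] [60.2 33.4] 1.78
251 [223 289] [ 63.4 -29.9] [63.4 33.5] 1.79
254 [223 288] [ 66.6 -30. ] [66.5 32.6] 1.31
257 [223 288] [ 69.7 -30.1] [69.7 32.7] 1.31
260 [223 288] [ 72.9 -30.2] [72.9 32.8] 1.31
263 [222 289] [ 76.1 -31.2] [76.1 33.9] 1.31
266 [222 289] [ 79.4 -31.3] [79.3 34. ] 1.32
269 [222 289] [ 82.6 -31.4] [82.6 34.1] 1.32
272 [222 289] [ 85.9 -31.5] [85.8 34.1] 1.32
275 [235 276] [ 89.1 -18.8] [89.1 21.5] 1.33
278 [235 276] [ 92.4 -18.9] [92.4 21.5] 1.33
281 [222 289] [ 95.8 -31.8] [95.7 34.4] 1.33
284 [222 289] [ 99.1 -31.9] [99.1 34.5] 1.33
287 [223 288] [102.5 -31. ] [102.4  33.6] 1.33
spring tip rows [array([63.5,  1.7]), array([67.7,  1.7]), array([72.9,  1.7])]
```

Request:
apply_moves(commands=[[-1,0,0,0,9.25],[-1,-11,-46,0,0],[-1,-11,-46,0,0],[-1,-11,-46,0,0],[-1,-11,-46,0,0],[-1,0,0,0,0],[-1,0,0,0,0]])

```text
time_s: 28.0
eef_pos: [485.4, 155.9, 171.5]
ee_rot: [0.0, -0.0, 1.0, 0.0]
force: [0.1, -0.3, -0.2]
grip_width: 1.002
grip_force: 0.0
```

Run:
```python
from meas import *
d=np.load('pics/wrist_last.npz')
r15=ray(d['K'],d['T'],(255.4,256.5))
im,K,T=snap('wrist','w16.png'); s=sense(); print(s['eef_pos'],s['ee_rot'],s['time_s'])
m=dark(im,75); u,v=proj(K,T,(480,154,28)).astype(int); print(u,v)
m[:, :u-60]=0; m[:,u+60:]=0
for r in range(110,300,4):
    q=np.nonzero(np.diff(np.r_[0,m[r],0]))[0].reshape(-1,2); q=q[(q[:,1]-q[:,0])>2]
    if len(q): a,b=q[0,0],q[-1,1]; L=onz(K,T,(a-.5,r),28);R=onz(K,T,(b-.5,r),28);print(r,a,b,L[:2].round(1),R[:2].round(1))
```

```text
[485.21395063 156.42721744 171.36303886] [ 3.26177308e-04 -8.92137658e-04  9.99999545e-01  8.69016970e-05] 28.05
251 183
118 254 273 [424.6 155.7] [424.6 171.4]
122 222 277 [427.9 129.2] [427.8 174.7]
126 222 277 [431.1 129.1] [431.1 174.8]
130 222 277 [434.4 129. ] [434.3 174.9]
134 223 277 [437.7 129.8] [437.6 174.9]
138 223 277 [441.  129.7] [440.9 175. ]
142 223 277 [444.3 129.6] [444.2 175.1]
146 223 277 [447.7 129.5] [447.6 175.2]
150 223 277 [451.  129.4] [451.  175.2]
154 223 277 [454.4 129.3] [454.4 175.3]
158 223 277 [457.8 129.2] [457.8 175.4]
162 224 277 [461.3 130. ] [461.2 175.4]
166 224 277 [464.8 129.9] [464.7 175.5]
170 224 277 [468.2 129.8] [468.2 175.6]
174 224 277 [471.8 129.8] [471.7 175.7]
178 224 277 [475.3 129.7] [475.2 175.7]
182 224 277 [478.9 129.6] [478.8 175.8]
186 224 277 [482.5 129.5] [482.4 175.9]
190 225 277 [486.1 130.3] [486. 176.]
194 225 277 [489.7 130.2] [489.6 176.1]
198 225 277 [493.4 130.1] [493.3 176.1]
202 225 277 [497.1 130. ] [497.  176.2]
206 225 277 [500.8 129.9] [500.7 176.3]
210 225 277 [504.6 129.8] [504.5 176.4]
214 225 277 [508.3 129.7] [508.3 176.4]
218 226 277 [512.2 130.6] [512.1 176.5]
222 226 277 [516.  130.5] [515.9 176.6]
226 227 276 [519.8 131.3] [519.8 175.8]
230 227 276 [523.7 131.2] [523.7 175.9]
234 227 276 [527.7 131.1] [527.6 175.9]
238 227 276 [531.6 131. ] [531.5 176. ]
242 228 275 [535.6 131.9] [535.5 175.2]
282 259 297 [577.1 160.7] [577.  197.1]
286 196 311 [581.5 100.1] [581.3 210.7]
290 194 311 [585.9  97.9] [585.7 210.9]
294 193 311 [590.3  96.8] [590.1 211.1]
298 192 311 [594.7  95.6] [594.5 211.4]
```

Request:
apply_moves(commands=[[-1,-2.7,-3.4,30,-0.8],[-1,0,0,45,0],[-1,0,0,45,0],[-1,0,0,25,0],[-1,0,0,0,0],[1,0,0,0,0],[1,0,0,0,0],[1,0,0,0,0],[1,0,0,0,0]], newtons=50)

```text
time_s: 29.18
eef_pos: [488.6, 153.1, 27.3]
ee_rot: [0.001, -0.008, 1.0, 0.0]
force: [-1.2, -0.8, 6.5]
grip_width: 0.529
grip_force: 52.2
```

```bash
python3 f.py; python3 -c "
from rig import sense,ctrl
print(sense()['ee_rot'],sense()['grip_force'],ctrl.nose_length)"
```

```text
[-1.63 -0.17  6.35] [488.63 153.07  27.3 ] 29.325 0.5315647274066686
[ 1.11280508e-03 -8.24204063e-03  9.99965412e-01  6.56125030e-05] 52.202160358428955 22.0
```

Request:
apply_moves(commands=[[1,0,0,-20,0],[1,0,0,-40,0],[1,7,45,0,0],[1,8,50,0,0],[1,8,50,0,0],[1,7.4,45.7,0,0],[1,0,0,0,-7.95],[1,0,0,0,0],[1,0,0,0,0]])

```text
time_s: 30.5
eef_pos: [454.6, 342.7, 86.1]
ee_rot: [-0.0, -0.076, 0.997, -0.0]
force: [0.4, 0.3, -3.3]
grip_width: 0.521
grip_force: 52.4
```

```bash
python3 f.py
python3 - <<'E'
from meas import *
im,K,T=snap('wrist','w17.png'); s=sense(); print(np.degrees(2*np.arcsin(-s['ee_rot'][1])))
# block outline / springs / pack outline in view
hsv=cv2.cvtColor(im,cv2.COLOR_BGR2HSV)
for i in range(40,330,6):
    r=im[i,150:360:3].astype(int)
    print(i,''.join('Y' if (p[2]>p[0]*1.8 and 60<p[2]<190) else '#+-. '[min(4,int(p.mean())//30)] for p in r))
E
```

```text
[ 0.01 -0.19 -3.1 ] [454.64 342.67  86.1 ] 30.65 0.5244810032405942
8.810138151952051
40     YYYYYYYYYYYYYYYYYYYYYYYYYYYYYYYYYYYYYYYYYYYYYYYYYYYYYYYYYYYYYYY   
46      YYYYYYYYYYYYYYYYYYYYYYYYYYYYYYYYYYYYYYYYYYYYYYYYYYYYYYYYYYYYYYY  
52      YYYYYYYYYYYYYYYYYYYYYYYYYYYYYYYYYYYYYYYYYYYYYYYYYYYYYYYYYYYYYYY  
58       YYYYYYYYYYYYYYYYYYYYYYYYYYYYYYYYYYYYYYYYYYYYYYYYYYYYYYYYYYYYYY  
64 Y  Y  YYYYYYYYYYYYYYYYYYYYYYYYYYYYYYYYYYYYYYYYYYYYYYYYYYYYYYYYYYYYYYY 
70   YYYYYYYYYYYYYYYYYYYYYYYYYYYYYYYYYYYYYYYYYYYYYYYYYYYYYYYYYYYYYYYYYYY 
76  YYYYYYYYYYYYYYYYYYYYYYYYYYYYYYYYYYYYYYYYYYYYYYYYYYYYYYYYYYYYYYYYYYYYY
82   YYYYYYYYYYYYYYYYYYYYYYYYYYYYYYYYYYYYYYYYYYYYYYYYYYYYYYYYYYYYYYYYYYY 
88   YYYYYYYYYYYYYYYYYYYYYYYYYYYYYYYYYYYYYYYYYYYYYYYYYYYYYYYYYYYYYYYYYYYY
94    YYYYYYYYYYYYYYYYYYYYYYYYYYYYYYYYYYYYYYYYYYYYYYYYYYYYYYYYYYYYYYYYYYY
100     YYYYYYYYYYYYYYYYYYYYYYYYYYYYYYYYYYYYYYYYYYYYYYYYYYYYYYYYYYYYYYYYYY
106      YYYYYYYYYYYYYY+++++++++#+++++++++++++++++++++++YYYYYYYYYYYYYYYYYY
112      YYYYYYYYYYYY+##++++++++#++++++++++++++++++++++##+YYYYYYYYYYYYYYYY
118       YYYYYYYYYYY+##+++++++++++++++++++++++++
[... 1950 characters left out ...]
+++++++###+-  #########Y 
280 +++++++++###+++###++++                       ++++++####+++#####++++###
286 +#+#+#########+###+++#                       +++++++###++#############
292 ##############+####+++                       +++++#+###+##############
298 ##############+####+++.                      ++++#+#Y##+##############
304 ##############++# +#++.                      #++++++ ##+##############
310 ##############+++ Y#++.                     .++++#++ Y#+##############
316 ###############+  Y#++.                     .#+++##Y  ################
322 ######++#######   Y###-                     .+++###Y   #######++######
328 ###############Y  Y##+-                     -#+##+#Y  Y###############
```

Run:
```python
from meas import *
d=np.load('pics/wrist_last.npz');im,K,T=d['im'],d['K'],d['T']
g=cv2.cvtColor(im,cv2.COLOR_BGR2GRAY)
print(g[100:136,235],g[100:136,265])
p=np.array([454.64,342.67]);th=np.radians(8.81);A=np.array([[np.cos(th),np.sin(th)],[-np.sin(th),np.cos(th)]])
for r in(122,124,126,128): print(r,(A@(onz(K,T,(250,r),86.8)[:2]-p)).round(1))
r6=im[:,:,2].astype(int)
for r in(145,165,180,200,215):
    q=np.nonzero(np.diff(np.r_[0,(r6[r]<80).astype(int),0]))[0].reshape(-1,2);q=q[(q[:,1]-q[:,0]>2)&(q[:,0]>180)&(q[:,1]<340)]
    a,b=q[0,0],q[-1,1];print(r,a,b,(A@(onz(K,T,(a-.5,r),86.8)[:2]-p)).round(1),(A@(onz(K,T,(b-.5,r),86.8)[:2]-p)).round(1))
for r in(108,112,116,120): 
    q=np.nonzero(np.diff(np.r_[0,(r6[r]<75).astype(int),0]))[0].reshape(-1,2);q=q[(q[:,1]-q[:,0]>2)&(q[:,0]>170)&(q[:,1]<340)];print(r,q.tolist(),[(A@(onz(K,T,(v-.5,r),18)[:2]-p)).round(1).tolist() for v in(q[0,0],q[-1,1])])
```

```text
[126 124  78  36  33  39  32  30  29  33  27  30  32  40  41  43  41  45
  40  43  54  58 117  72  28  27  29  34  39  38  40  42  86 133 145 131] [126 129  76  34  33  41  44  43  43  41  44  44  41  43  45  42  44  40
  40  43  49  58 116  71  26  23  28  33  38  41  41  44  74 128 148 139]
122 [-63.   -1.2]
124 [-62.3  -1.2]
126 [-61.6  -1.2]
128 [-60.8  -1.2]
145 196 313 [-54.4 -22.1] [-54.5  22.7]
165 197 313 [-46.7 -22. ] [-46.8  23.1]
180 198 312 [-40.7 -21.9] [-40.8  23. ]
200 199 310 [-32.5 -21.9] [-32.6  22.6]
215 200 311 [-26.2 -21.8] [-26.2  23.3]
108 [[205, 305]] [[-68.4, -28.6], [-68.4, 29.8]]
112 [[201, 310]] [[-66.1, -31.1], [-66.2, 32.8]]
116 [[201, 310]] [[-63.8, -31.2], [-63.9, 32.9]]
120 [[201, 309]] [[-61.6, -31.3], [-61.6, 32.5]]
```

Request:
apply_moves(commands=[[1,0,0,15,0],[1,0,0,18,0],[1,0,0,12,0],[1,0,0,5,0],[1,0,0,0,0]])

```text
time_s: 31.38
eef_pos: [454.4, 343.1, 35.6]
ee_rot: [-0.0, -0.077, 0.997, -0.0]
force: [1.2, -0.6, -2.0]
grip_width: 0.525
grip_force: 52.4
```

```bash
python3 f.py
```

```text
[ 0.34  0.13 -2.54] [454.63 343.23  36.14] 31.525 0.5249700969875666
```

No contact yet, so I lower the last 3 mm.

Request:
apply_moves(commands=[[1,0,0,1.5,0],[1,0,0,1.3,0],[1,0,0,0,0]])

```text
time_s: 31.95
eef_pos: [454.5, 343.2, 33.4]
ee_rot: [0.0, -0.077, 0.997, 0.0]
force: [-1.4, -0.6, 1.0]
grip_width: 0.522
grip_force: 52.7
```

```bash
python3 f.py
```

```text
[-1.59 -0.31  0.7 ] [454.5  343.16  33.35] 32.1 0.5284247028593384
```

Request:
apply_moves(commands=[[1,-1,0,0.2,0],[1,-1,0,0,0],[1,0,0,0,0]])

```text
time_s: 32.52
eef_pos: [456.0, 343.5, 33.3]
ee_rot: [-0.001, -0.078, 0.997, -0.0]
force: [-6.0, -0.8, 6.5]
grip_width: 0.527
grip_force: 53.5
```

```bash
python3 f.py
```

```text
[-5.57 -0.75  6.75] [455.95 343.52  33.34] 32.675 0.5253304271362089
```

Request:
apply_moves(commands=[[0.2,0,0,0,0],[-0.4,0,0,0,0],[-0.5,0,0,0,0],[-0.5,0,0,-30,0],[-0.5,0,0,-40,0],[-1,15,0,-40,0],[-1,0,0,-27,0],[-1,0,0,0,0],[-1,0,0,0,0]])

```text
time_s: 33.85
eef_pos: [441.4, 340.9, 168.9]
ee_rot: [-0.001, -0.077, 0.997, -0.0]
force: [-0.4, -0.0, 0.5]
grip_width: 0.998
grip_force: 0.0
```

```bash
python3 f.py
python3 - <<'E'
from meas import *
im,K,T=snap('wrist','w18.png'); s=sense(); p=s['eef_pos'];yw=2*np.arcsin(-s['ee_rot'][1]);print(p,np.degrees(yw))
th=np.radians(8.9);A=np.array([[np.cos(th),np.sin(th)],[-np.sin(th),np.cos(th)]]);O=np.array([445.6,341.8])
cr=lambda u,v,z:(A@(onz(K,T,(u,v),z)[:2]-O)).round(1)
for i in range(100,300,4):
    r=im[i,190:330:2].astype(int)
    print(i,''.join('Y' if (q[2]>q[0]*1.8 and 60<q[2]<190) else '#+-. '[min(4,int(q.mean())//25)] for q in r))
hsv=cv2.cvtColor(im,cv2.COLOR_BGR2HSV);mm=cv2.inRange(hsv,(12,110,50),(35,255,255))
n,l,st,c=cv2.connectedComponentsWithStats(mm); print([(st[i].tolist(),c[i].round(1).tolist()) for i in range(1,n) if 8<st[i][4]<400 and 200<c[i][0]<310])
g=cv2.cvtColor(im,cv2.COLOR_BGR2GRAY)
for col in(240,262): print(col,[(r,int(g[r,col])) for r in list(range(112,140))+list(range(225,285))])
for r in(120,240,250,260): print(r,cr(250,r,34),cr(250,r,18))
E
```

```text
[-0.05 -0.06 -0.15] [441.34 340.9  168.73] 34.0 0.9963093192613836
[441.479093   341.01417262 169.18086722] 8.88200229032041
100  YYYYYYYYYYYYYYYYYYYYYYYYYYYYYYYYYYYYYYYYYYYYYYYYYYYYYYYYYYYYYYYYYYYYY
104  YYYYYYYYYYYYYYYYYYYYYYYYYYYYYYYYYYYYYYYYYYYYYYYYYYYYYYYYYYYYYYYYYYYYY
108   YYYYYYYYYYYYYYYYYYYYYYYYYYYYYYYYYYYYYYYYYYYYYYYYYYYYYYYYYYYYYYYYYYYY
112   YYYYYYYYYYYYYYYYYYYYYYYYYYYYYYYYYYYYYYYYYYYYYYYYYYYYYYYYYYYYYYYYYYYY
116    YYYYYYYYYYYYYYYYYYYYYYYYYYYYYYYYYYYYYYYYYYYYYYYYYYYYYYYY   YYYYYYYY
120     YYYYYYYYYYYYYYYYYYYYYYYYYYYYYYYYYYYYYYYYYYYYYYYY Y       YYYYYYYYY
124     YYYYYYYYYYY++++++++++++++++++++++++++++++-+-+-Y           YYYYYYYY
128      YYYYYYYYY+#+++++++++++++++++++++++++++++++++#+Y           YYYYYYY
132      YYYYYYYYY+##++++++++++++++++++++------+---++#+Y           YYYYYYY
136       YYYYYYYY+#+++#++++#++++++++++++++++++++++++#+Y          YYYYYYYY
140  Y     YYYYYYY+#++++---.                ------+++++Y   Y YYYYYYYYYYYYY
144         YYYYYY+##+++--------------------------++##+YYYYYYYYYYYYYYYYYYY
148        YYYYYYY+##+++-------------------------+++###YYYYYYYYYYYYYYYYYYY

[... 4187 characters left out ...]
33, 104), (234, 103), (235, 103), (236, 105), (237, 105), (238, 103), (239, 105), (240, 104), (241, 104), (242, 107), (243, 102), (244, 101), (245, 103), (246, 107), (247, 105), (248, 75), (249, 41), (250, 28), (251, 26), (252, 27), (253, 29), (254, 57), (255, 51), (256, 45), (257, 38), (258, 37), (259, 31), (260, 26), (261, 25), (262, 26), (263, 28), (264, 28), (265, 26), (266, 24), (267, 26), (268, 29), (269, 28), (270, 55), (271, 39), (272, 37), (273, 42), (274, 45), (275, 42), (276, 43), (277, 39), (278, 43), (279, 40), (280, 42), (281, 39), (282, 36), (283, 36), (284, 39)]
120 [-64.   -3.2] [-63.5  -3.5]
240 [39.8 -3.5] [46.8 -3.7]
250 [49.5 -3.5] [57.1 -3.8]
260 [59.4 -3.6] [67.6 -3.8]
```

Request:
apply_moves(commands=[[1,34,0.4,0,0],[1,34,0.3,0,0],[1,0,0,45,0],[1,0,0,45,0],[1,0,0,37,0],[1,0,0,0,0],[1,0,0,0,0]])

```text
time_s: 34.98
eef_pos: [375.0, 331.7, 44.2]
ee_rot: [0.001, -0.077, 0.997, 0.0]
force: [0.5, -0.5, -0.0]
grip_width: -0.001
grip_force: 0.0
```

```bash
python3 f.py
```

```text
[0.32 0.24 0.53] [375.06 331.73  44.38] 35.125 0.0005801789736281871
```

Fingertips are at z≈22, above the lip and in front of the nose. I advance gently and watch the force.

Request:
apply_moves(commands=[[1,-3,0,0,0],[1,-2,0,0,0],[1,-1,0,0,0],[1,0,0,0,0]])

```text
time_s: 35.67
eef_pos: [380.3, 332.2, 42.9]
ee_rot: [-0.0, -0.077, 0.997, -0.0]
force: [-0.7, 0.2, 0.4]
grip_width: 0.003
grip_force: 0.0
```

```bash
python3 f.py
```

```text
[-0.34 -0.11  0.35] [380.23 332.22  42.9 ] 35.825 -0.00023175647096731255
```

Request:
apply_moves(commands=[[1,-1,0,0,0],[1,-1,0,0,0],[1,0,0,0,0]])

```text
time_s: 36.25
eef_pos: [382.3, 332.5, 42.9]
ee_rot: [0.0, -0.077, 0.997, -0.0]
force: [0.3, 0.3, 1.0]
grip_width: 0.001
grip_force: 0.0
```

```bash
python3 f.py
```

```text
[ 0.16 -0.19  0.24] [382.26 332.54  42.95] 36.4 -0.001531373357507877
```

Request:
apply_moves(commands=[[1,-1,0,0,0],[1,-1,0,0,0],[1,0,0,0,0]])

```text
time_s: 36.83
eef_pos: [384.0, 332.8, 42.9]
ee_rot: [-0.0, -0.078, 0.997, -0.0]
force: [-3.9, -1.6, 3.4]
grip_width: 0.0
grip_force: 1.8
```

```bash
python3 f.py
```

```text
[-3.62 -1.05  2.37] [383.97 332.81  42.9 ] 36.975 -0.006490856977507357
```

Request:
apply_moves(commands=[[1,-1,0,0,0],[1,0,0,0,0]])

```text
time_s: 37.28
eef_pos: [385.4, 333.0, 42.9]
ee_rot: [0.0, -0.077, 0.997, 0.0]
force: [-1.1, 0.2, -0.7]
grip_width: 0.002
grip_force: 0.8
```

```bash
python3 f.py
```

```text
[-1.43 -0.1  -0.49] [385.44 333.05  42.92] 37.425 7.80382547517799e-05
```

Request:
apply_moves(commands=[[1,-1,0,0,0],[1,0,0,0,0]])

```text
time_s: 37.72
eef_pos: [386.2, 333.2, 42.9]
ee_rot: [-0.0, -0.077, 0.997, -0.0]
force: [-2.2, 0.0, 0.7]
grip_width: -0.004
grip_force: 0.9
```

```bash
python3 f.py
```

```text
[-1.96 -0.19  0.69] [386.2  333.16  42.94] 37.875 -0.0012950372259757199
```

Request:
apply_moves(commands=[[1,-1,0,0,0],[1,0,0,0,0]])

```text
time_s: 38.17
eef_pos: [387.2, 333.3, 42.9]
ee_rot: [0.0, -0.077, 0.997, -0.0]
force: [-1.4, -0.1, -0.7]
grip_width: 0.001
grip_force: 0.9
```

```bash
python3 f.py; python3 -c "
from h import *
snap('top','t19.png')
a=imaging.calibration('top')"
```

```text
[-1.31 -0.42 -0.42] [387.23 333.33  42.94] 38.325 -0.0028640000926323586
```

Request:
apply_moves(commands=[[1,8,0,0,0],[1,0,0,-40,0],[1,0,0,-50,0],[-1,-30,0,-35,0],[-1,-38,0,0,0],[-1,0,0,0,0],[-1,0,0,0,0]])

```text
time_s: 39.3
eef_pos: [445.6, 342.5, 167.5]
ee_rot: [-0.001, -0.078, 0.997, -0.0]
force: [-0.1, -0.6, 0.1]
grip_width: 0.851
grip_force: 0.0
```

Run:
```python
from meas import *
im,K,T=snap('wrist','w20.png'); s=sense(); print(s['eef_pos'],np.degrees(2*np.arcsin(-s['ee_rot'][1])),s['time_s'])
th=np.radians(8.9);A=np.array([[np.cos(th),np.sin(th)],[-np.sin(th),np.cos(th)]]);O=np.array([445.6,341.8])
def cr(K,T,u,v,z): return (A@(onz(K,T,(u,v),z)[:2]-O)).round(1)
g=cv2.cvtColor(im,cv2.COLOR_BGR2GRAY)
for i in list(range(112,150,3))+list(range(236,300,3)):
    r=im[i,190:330:2].astype(int)
    print(i,''.join('Y' if (q[2]>q[0]*1.8 and 60<q[2]<190) else '#+-. '[min(4,int(q.mean())//25)] for q in r))
print([(r,int(g[r,240]),cr(K,T,240,r,34)[0]) for r in list(range(116,145))])
print([(r,int(g[r,240]),int(g[r,255]),cr(K,T,240,r,34)[0]) for r in list(range(240,284))])
d=cv2.imread('pics/w18.png')
for n,i in(('w18',d),('w20',im)):
    b=i[252:266,225:290].astype(int); y=(b[:,:,2]-b[:,:,0])>25; print(n,np.argwhere(y)[:,0].tolist() and sorted(set((np.argwhere(y)[:,0]+252).tolist())), sorted(set((np.argwhere(y)[:,1]+225).tolist())))
```

```text
[445.47118022 342.51349132 167.62209329] 8.910619712715265 39.35
112   YYYYYYYYYYYYYYYYYYYYYYYYYYYYYYYYYYYYYYYYYYYYYYYYYYYYYYYYYYYYYYYYYYYY
115    YYYYYYYYYYYYYYYYYYYYYYYYYYYYYYYYYYYYYYYYYYYYYYYYYYYYYYYY  YYYYYYYYY
118    YYYYYYYYYYY++++++++++++++++++++++++++++++++++++YYYYY       YYYYYYYY
121     YYYYYYYYY++#++++++++++++++++++++++++++++++++##+Y          YYYYYYYY
124     YYYYYYYYY++#+++++++++++++++++++++++++++++-+++++Y          YYYYYYYY
127     YYYYYYYYY++#+++++++++++++++++++++++++------++++Y          YYYYYYYY
130      YYYYYYYY++#++++++++++++++++++------------+++++            YYYYYYY
133      YYYYYYYY++#+++++#++++++------------+++++-++#++            YYYYYYY
136       YYYYYYY++#++++#+++##++++++++++++++++++++#+#+-           YYYYYYYY
139       YYYYYYY++#+++----     ...........------++++++       YYYYYYYYYYYY
142        YYYYYYY##+#+--------------------------+++#+-  YYYYYYYYYYYYYYYYY
145         YYYYYY+++++----                ------++++++YYYYYYYYYYYYYYYYYYY
148   Y     YYYYYY+++#+--------------------------+####+YYYYYYYYYYYYYYYYYYY
236    YYY        Y+++++++-                -+++++####Y      
[... 3484 characters left out ...]
2, np.float64(73.2)), (271, 46, 44, np.float64(74.2)), (272, 44, 81, np.float64(75.2)), (273, 44, 147, np.float64(76.2)), (274, 44, 158, np.float64(77.2)), (275, 45, 105, np.float64(78.2)), (276, 43, 49, np.float64(79.3)), (277, 43, 39, np.float64(80.3)), (278, 41, 41, np.float64(81.3)), (279, 42, 42, np.float64(82.3)), (280, 44, 42, np.float64(83.4)), (281, 42, 40, np.float64(84.4)), (282, 41, 38, np.float64(85.4)), (283, 42, 39, np.float64(86.5))]
w18 [252, 253, 254, 255, 256, 257, 258, 259, 260, 261, 262, 263, 264, 265] [240, 241, 242, 253, 254, 255, 265, 266, 267, 268, 286, 287, 288, 289]
w20 [252, 253, 254, 255, 256, 257, 258, 259, 260, 261, 262, 263, 264, 265] [285, 286, 287, 288, 289]
```

Run:
```python
from meas import *
im=cv2.imread('pics/w16.png');g=cv2.cvtColor(im,cv2.COLOR_BGR2GRAY)
for c in(235,250,265): print(c,[(r,int(g[r,c])) for r in range(112,134)],[(r,int(g[r,c])) for r in range(228,250)])
im=cv2.imread('pics/w15.png');g=cv2.cvtColor(im,cv2.COLOR_BGR2GRAY)
print([(r,int(g[r,249])) for r in range(236,286)])
```

```text
235 [(112, 99), (113, 98), (114, 98), (115, 97), (116, 97), (117, 97), (118, 82), (119, 83), (120, 52), (121, 33), (122, 35), (123, 40), (124, 102), (125, 114), (126, 70), (127, 38), (128, 34), (129, 55), (130, 103), (131, 70), (132, 40), (133, 33)] [(228, 108), (229, 109), (230, 108), (231, 107), (232, 80), (233, 45), (234, 31), (235, 33), (236, 35), (237, 35), (238, 57), (239, 48), (240, 37), (241, 32), (242, 38), (243, 87), (244, 147), (245, 165), (246, 161), (247, 163), (248, 165), (249, 161)]
250 [(112, 99), (113, 98), (114, 96), (115, 94), (116, 98), (117, 98), (118, 81), (119, 60), (120, 35), (121, 31), (122, 54), (123, 72), (124, 185), (125, 159), (126, 88), (127, 60), (128, 63), (129, 113), (130, 184), (131, 125), (132, 66), (133, 55)] [(228, 106), (229, 106), (230, 106), (231, 107), (232, 78), (233, 44), (234, 34), (235, 34), (236, 30), (237, 40), (238, 59), (239, 52), (240, 46), (241, 43), (242, 44), (243, 87), (244, 147), (245, 165), (246, 163), (247, 164), (248, 163), (249, 162)]
265 [(112, 98), (113, 99), (114, 97), (115, 98), (116, 96), (117, 99), (118, 80), (119, 47),
[... 255 characters left out ...]
(237, 42), (238, 80), (239, 64), (240, 45), (241, 41), (242, 47), (243, 113), (244, 155), (245, 166), (246, 163), (247, 164), (248, 164), (249, 164)]
[(236, 27), (237, 28), (238, 31), (239, 24), (240, 28), (241, 28), (242, 24), (243, 26), (244, 29), (245, 25), (246, 27), (247, 25), (248, 28), (249, 39), (250, 43), (251, 27), (252, 19), (253, 17), (254, 17), (255, 17), (256, 22), (257, 21), (258, 16), (259, 23), (260, 27), (261, 26), (262, 25), (263, 29), (264, 27), (265, 26), (266, 24), (267, 27), (268, 28), (269, 33), (270, 41), (271, 42), (272, 43), (273, 42), (274, 40), (275, 43), (276, 41), (277, 43), (278, 43), (279, 41), (280, 42), (281, 41), (282, 43), (283, 41), (284, 41), (285, 41)]
```

Request:
apply_moves(commands=[[-1,-12.5,0,20,0],[-1,0,0,45,0],[-1,0,0,45,0],[-1,0,0,23,0],[-1,0,0,0,0],[1,0,0,0,0],[1,0,0,0,0],[1,0,0,0,0],[1,0,0,0,0]], newtons=25)

```text
time_s: 40.48
eef_pos: [459.2, 344.8, 36.3]
ee_rot: [0.001, -0.078, 0.997, 0.0]
force: [-1.3, -0.8, 6.7]
grip_width: 0.534
grip_force: 26.5
```

```bash
python3 f.py
```

```text
[-1.52 -0.96  6.31] [459.24 344.75  36.26] 40.625 0.529400064066377
```

Request:
apply_moves(commands=[[1,0,0,-0.5,0],[1,1.5,0,0,0],[1,1.5,0,0,0],[1,0,0,0,0],[1,0,0,0,0],[0.2,0,0,0,0],[-0.4,0,0,0,0],[-0.5,0,0,0,0],[-0.5,0,0,-40,0],[-0.5,0,0,-45,0],[-1,10,0,-48,0],[-1,0,0,0,0],[-1,0,0,0,0]])

```text
time_s: 42.3
eef_pos: [445.4, 342.3, 167.4]
ee_rot: [-0.001, -0.078, 0.997, -0.0]
force: [0.2, 0.1, 0.8]
grip_width: 0.998
grip_force: 0.0
```

```bash
python3 f.py
python3 - <<'E'
from meas import *
im,K,T=snap('wrist','w21.png'); s=sense(); print(s['eef_pos'],np.degrees(2*np.arcsin(-s['ee_rot'][1])),s['time_s'])
th=np.radians(8.9);A=np.array([[np.cos(th),np.sin(th)],[-np.sin(th),np.cos(th)]]);O=np.array([445.6,341.8])
cr=lambda u,v,z:(A@(onz(K,T,(u,v),z)[:2]-O)).round(1)
g=cv2.cvtColor(im,cv2.COLOR_BGR2GRAY)
print([(r,int(g[r,240]),int(g[r,255]),cr(240,r,34)[0]) for r in list(range(236,284))])
# label left/right borders -> lateral & yaw
for r in(195,215,235):
    q=np.nonzero(g[r,215:300]>75)[0]+215; q=q[(q>225)&(q<285)]; print(r,q.min(),q.max(),cr(q.min()-.5,r,34),cr(q.max()+.5,r,34))
    q=np.nonzero(np.diff(np.r_[0,(im[r,:,2]<75).astype(int),0]))[0].reshape(-1,2);print([a.tolist() for a in q if 200<a[0]<300])
E
```

```text
[-0.02  0.18 -0.38] [445.43 342.24 167.02] 42.45 0.9983449373916831
[445.73172318 342.34623034 167.39095731] 8.882127376421927 42.55
[(236, 106, 105, np.float64(39.5)), (237, 104, 105, np.float64(40.5)), (238, 104, 104, np.float64(41.4)), (239, 105, 106, np.float64(42.4)), (240, 104, 105, np.float64(43.3)), (241, 105, 104, np.float64(44.3)), (242, 107, 105, np.float64(45.2)), (243, 105, 104, np.float64(46.2)), (244, 105, 106, np.float64(47.1)), (245, 104, 104, np.float64(48.1)), (246, 90, 88, np.float64(49.1)), (247, 49, 51, np.float64(50.0)), (248, 30, 30, np.float64(51.0)), (249, 28, 26, np.float64(52.0)), (250, 27, 26, np.float64(52.9)), (251, 29, 31, np.float64(53.9)), (252, 47, 46, np.float64(54.9)), (253, 46, 46, np.float64(55.9)), (254, 35, 34, np.float64(56.8)), (255, 29, 28, np.float64(57.8)), (256, 29, 37, np.float64(58.8)), (257, 28, 33, np.float64(59.8)), (258, 29, 28, np.float64(60.8)), (259, 25, 25, np.float64(61.8)), (260, 24, 25, np.float64(62.8)), (261, 26, 30, np.float64(63.7)), (262, 25, 30, np.float64(64.7)), (263, 27, 26, np.float64(65.7)), (264, 26, 24, np.float64(66.7)), (265, 26, 27, np.float64(67.7)), (266, 33, 31, np.float64(68.7)), (267, 52, 51, np.float64(69.7)), (268, 44, 41, np.float64(70.7)), (269, 42, 41, np.float64(71.7)), (270, 44, 42, np.float64(72.8)), (271, 43, 39, np.float64(73.8)), (272, 42, 60, np.float64(74.8)), (273, 45, 131, np.float64(75.8)), (274, 43, 165, np.float64(76.8)), (275, 44, 138, np.float64(77.8)), (276, 42, 76, np.float64(78.8)), (277, 41, 41, np.float64(79.9)), (278, 40, 39, np.float64(80.9)), (279, 41, 40, np.float64(81.9)), (280, 42, 39, np.float64(82.9)), (281, 40, 40, np.float64(84.0)), (282, 39, 40, np.float64(85.0)), (283, 40, 40, np.float64(86.0))]
195 235 269 [  2.1 -15.9] [ 2.1 13.8]
[[220, 235], [270, 287]]
215 235 269 [ 20.  -16.2] [20. 14.]
[[221, 235], [270, 287]]
235 235 268 [ 38.6 -16.5] [38.5 13.4]
[[220, 235], [269, 288]]
```

```bash
python3 -c "
from rig import ctrl
print(ctrl.finish_job())"
```

```text
the job is handed in; nothing more can be done
None
```

The job is handed in, with no verdict returned: the pack lies flat in the cradle with its contact end within about 1.5 mm of the contact springs (by camera), and the thin screwdriver stands back in its hole in the rack.

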